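# Block the mould for transport with gauge blades and secure the keeper flap

### The arm

A 6-joint arm with a two-finger parallel gripper is mounted at the origin on the work surface. World frame = base frame: x ahead of the robot, y to its left, z up, the work surface at z = 0. Lengths are in m, angles in rad, forces in N, time in s.
With the tool pointing down it reaches from about 0.35 to 0.925 m from the base axis. Payload 6.4 kg.
Tool frame: the origin (TCP) lies midway between the tips of the shut fingers; the grasp point (between the pads) lies 19 mm behind it (arm.tcp_to_grasp is the distance from the TCP to the grasp point, in m); z points along the fingers, y is the line along which they close (so a half turn about z gives the same grasp; the last joint's range is limited). The gripper opens to 94 mm and grips with 3 to 60 N. Pads are 16 mm wide; open, the fingers measure 119 mm over their backs; the gripper's body (75 mm by 177 mm) begins 78 mm behind the grasp point.
Start: joints at [-1.415, 0.245, 1.558, -0, 1.339, -0.174], TCP at [0.211, -0.615, 0.205] pointing down, gripper open.
Joint ranges: [-3.13, 3.13], [-1.02, 2.26], [0.13, 2.54], [-0.95, 4.09], [0.21, 2.88], [-2.74, 2.74]. Speed limits (rad/s): [2.57, 2.57, 3.14, 3.14, 3.14, 3.14].

### API

Orientations are given as a rotation vector (axis times angle).
In Python, from cell import arm, read_camera, camera_model, finish_job gives the robot as it stands.
- The arm moves only by the tool servo_tool, never from a script. Its argument "increments" is one flat list of numbers, 7 for each row, row after row: the turn, a rotation vector about the tool's x, y, z in rad, then the shift along the tool's x, y, z in m, then the opening, from -1 (shut) to 1 (fully open). In form: [wx, wy, wz, x, y, z, grip, wx, wy, wz, x, y, z, grip, ...]. A call has 1 to 10 rows; each row shifts and turns the commanded pose from where the row before left it, along the tool's axes as they then stand; what a row does not reach is not made up. A row lasts 1/12 s, in which the tool goes at most 41.7 mm and 7.16 degrees, less where a joint would pass 70% of its speed; a pose out of reach is approached as far as the arm can. A call with a gripper value outside its range is refused whole. The fingers move at their own pace and stop on an object; the grip force is fixed at half the most. Time passes only in rows, so rows that do not move let the fingers close. It gives the time, the measured TCP pose, the force, the opening and the grip force at its end, in the units of the state.
- arm.observe(): the state, without advancing time (a new reading comes with each control period).
- read_camera(name): name is "side" or "top" or "wrist"; returns the picture (480x640x3 uint8, red, green, blue); there is no depth.
- camera_model(name): a dict with "camera_matrix" (3x3 intrinsics, pixels), "world_to_cam" (4x4, takes a point from world to camera coordinates). Camera axes: x right, y up, looking along -z (the intrinsics and any distortion apply to the point x, -y, -z); pixel columns grow to the right and rows downward; lengths in m; the calibration is good to about 2 mm. A picture is of the moment at which its call begins: read the wrist's pose just before it. camera_model takes no time and is no camera call; for the wrist camera it gives the pose at the moment of the call.
- finish_job(): hands the job in; it is judged then, once.
The state is a dict: "clock": time; "qpos": joint angles; "qvel": joint speeds; "joint_torque": joint torques, N m; "tcp_pos": TCP position; "tcp_rot": TCP orientation; "contact_force": force on the tool from outside, world axes, zero at the start; "torque": the same for the moment, N m; "grip_width": finger opening in m; "grip_force": force on a finger pad.
Only numpy, scipy, OpenCV 4.12 (cv2) and the standard library are available. Lean on these libraries where they do the work, as an engineer would, in place of code of your own. Each camera call takes 0.05 s, during which the arm holds its last target. There are 200 camera calls.

### The job

Get the mould half ready for transport: turn the turnbutton clear, fold the keeper flap up and back, and slide every gauge blade from the bench, handle out, into a slot of its own width until you feel it bottom at the slot's end. When all are fully home, fold the flap down over their handles until it is shut, and only then turn the turnbutton back square across the flap's edge to secure it. Leave the other things on the bench alone.

Things in the scene. Friction and masses are not known exactly. Their poses are not given: they have to be found in the camera images.
- mould: open mould half, fixed: aluminium base plate (x = -75 to 115, y = +-140, 30 mm high), on it a steel cover plate (x = 0 to 115, top 56 mm high). Origin: on the bench below the middle of the cover's front face; x points away from the robot into the slots, z up. In front of the cover the base is an open ledge. Two guide pillars, 22 mm diameter, 116 mm high, at x = 95, y = +-120
- mouths (a point): middle of the cover's front face at ledge height (mould x = 0, y = 0, z = 30 mm). Four level blind slots, wide, narrow, wide, narrow from +y to -y, run from here at z = 30 to 39 mm to x = 45; the dark ribs between them stand out to x = -10 mm. With a blade home, its handle centre is at x = -32 mm
- flap (a joint): keeper flap of grey sheet over the slots, hinged along the mould's y: 0 = shut, level over the ledge; 1.57 = upright; grows as it leans back from the robot; stays where it is left (stiff hinge)
- hinge (a point): middle of the flap's hinge line, mould x = 40, z = 61 mm. The flap reaches 104 mm from here, is 264 mm wide, 6 mm thick; shut, it lies at z = 58 to 64 mm and a 17 mm lip under its free edge hangs behind the blades' handles, 6 mm clear of them if home. A black grip fin, 30 x 12 (y) x 20 mm high, stands on its outer face, centred 86 mm from the hinge line
- flap_edge (a point): middle of the flap's free edge
- turnbutton (a joint): turnbutton angle: near 0 = bar along the mould's x, clear of the flap; 1.57 = bar across the flap's side edge, flap secured. Grows anticlockwise seen from above
- turnbutton_top (a point): top of the turnbutton, on its upright axis, 88 mm over the bench, at x = -20, y = -152 mm in the mould's frame: a dark steel bar 64 long x 12 wide x 22 mm high, pivoted at its middle
- slot_a (a point): inner end of a wide slot, on its floor in the middle of its width: 44 mm wide, 9 mm high, at y = 93 mm in the mould's frame. A blade that is fully home has its tip here
- slot_b (a point): inner end of a narrow slot, on its floor in the middle of its width: 30 mm wide, 9 mm high, at y = 31 mm in the mould's frame. A blade that is fully home has its tip here
- slot_c (a point): inner end of a wide slot, on its floor in the middle of its width: 44 mm wide, 9 mm high, at y = -31 mm in the mould's frame. A blade that is fully home has its tip here
- slot_d (a point): inner end of a narrow slot, on its floor in the middle of its width: 30 mm wide, 9 mm high, at y = -93 mm in the mould's frame. A blade that is fully home has its tip here
- wide1: wide gauge blade of plain steel, 40 mm wide, 4 mm thick, lying flat, with a dark steel handle block 36 (x) x 14 (y) x 26 mm high at one end. Origin: under the centre of the handle; x along the blade, z up. The blade runs from x = 18 to 77 mm (last 10 mm is 8 mm narrower), underside level with the handle's. About 130 g. May be absent
- wide1_tip (a point): middle of the blade tip of wide1, at its underside
- wide2: wide gauge blade of plain steel, 40 mm wide, 4 mm thick, lying flat, with a dark steel handle block 36 (x) x 14 (y) x 26 mm high at one end. Origin: under the centre of the handle; x along the blade, z up. The blade runs from x = 18 to 77 mm (last 10 mm is 8 mm narrower), underside level with the handle's. About 130 g. May be absent
- wide2_tip (a point): middle of the blade tip of wide2, at its underside
- narrow1: narrow gauge blade of plain steel, 26 mm wide, 4 mm thick, lying flat, with a dark steel handle block 36 (x) x 14 (y) x 26 mm high at one end. Origin: under the centre of the handle; x along the blade, z up. The blade runs from x = 18 to 77 mm (last 10 mm is 8 mm narrower), underside level with the handle's. About 130 g. May be absent
- narrow1_tip (a point): middle of the blade tip of narrow1, at its underside
- narrow2: narrow gauge blade of plain steel, 26 mm wide, 4 mm thick, lying flat, with a dark steel handle block 36 (x) x 14 (y) x 26 mm high at one end. Origin: under the centre of the handle; x along the blade, z up. The blade runs from x = 18 to 77 mm (last 10 mm is 8 mm narrower), underside level with the handle's. About 130 g. May be absent
- narrow2_tip (a point): middle of the blade tip of narrow2, at its underside
- spray: spray can 150 mm high, 56 mm diameter, standing; origin under its centre (not part of the job, leave alone)
- driver: screwdriver lying on the bench (not part of the job, leave alone)
- mallet: hammer lying on the bench (not part of the job, leave alone)
- partsbin: open blue bin 140 x 100 x 60 mm; origin under its centre (not part of the job, leave alone)
There are look-alikes about, which are no part of the job. What is shaped like the wide2 but brown or orange is not meant.

How it is judged:
By the outcome, as a careful person would: the job done as asked, in the order asked, and still so for the second after the job is handed in, with the robot touching nothing.
Of wide1, wide2, narrow1, narrow2 only 2 to 4 are there at a start; the rules pass over those that are not, and their reading is None.
At some moment in a run one of wide1, wide2, narrow1, narrow2 may be knocked a few centimetres aside while the robot is not near it.
Once in a run the grip may slacken for a moment while it holds something.
It also fails if it takes over 210 s, if anything falls off the work surface, if the arm or the gripper's body presses on something with over 40 N, if the wrist force passes 120 N, or if a joint passes its speed limit or range.

## Working session

There is one attempt and no reset: what is moved stays moved. The work goes in short steps, Python scripts to look and compute and a tool call to move; the robot and the scene stay as the last step left them, time stands still between calls to the robot, and variables do not carry over. Pictures are saved under pics/ and viewed, at most 14 in all, crops included, and the job is handed in when it is done.

Besides the shell and the picture viewer there is one more tool, called after "Emit:" by a JSON object that holds its "op" and its "data", one argument or row to a line. servo_tool: Moves the arm, as the interface text tells. Its arguments: {"type":"object","properties":{"increments":{"type":"array","items":{"type":"number"}}},"required":["increments"]}

```bash
ls; mkdir -p pics
python3 - <<'E'
from cell import arm, read_camera, camera_model
import cv2, numpy as np
for n in ("top","side"):
    im=read_camera(n); cv2.imwrite(f"pics/{n}0.png",im[:,:,::-1])
    m=camera_model(n); print(n,m["camera_matrix"].tolist(),np.round(m["world_to_cam"],4).tolist(),[k for k in m])
s=arm.observe(); print(s["tcp_pos"],s["tcp_rot"],s["clock"])
E
```

```text
pics
top [[548.1077547447741, 0.0, 318.1319080714629], [0.0, 548.1077547447741, 235.14503691358755], [0.0, 0.0, 1.0]] [[-0.0266, -0.9996, 0.0003, -0.0109], [0.9779, -0.026, 0.2074, -0.5165], [-0.2073, 0.0058, 0.9783, -1.4014], [0.0, 0.0, 0.0, 1.0]] ['camera_matrix', 'world_to_cam']
side [[551.505091017741, 0.0, 323.2107923565113], [0.0, 551.505091017741, 241.27604934298853], [0.0, 0.0, 1.0]] [[-0.9955, -0.0949, 0.0043, 0.4776], [0.0624, -0.6187, 0.7832, -0.1003], [-0.0717, 0.7799, 0.6218, -1.3477], [0.0, 0.0, 0.0, 1.0]] ['camera_matrix', 'world_to_cam']
[ 0.21042435 -0.61444186  0.2044598 ] [-3.09729049e+00 -5.15385544e-01  4.11859127e-06] 0.1
```

View pics/top0.png

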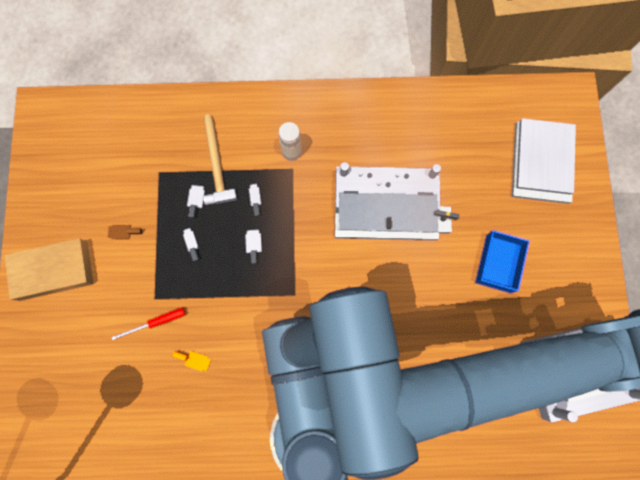

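View pics/side0.png

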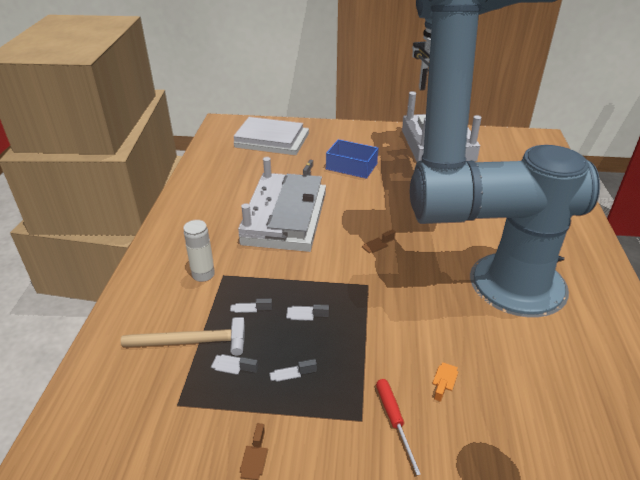

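```bash
cat > h.py <<'E'
from cell import arm, read_camera, camera_model, finish_job
import cv2, numpy as np
from scipy.spatial.transform import Rotation as R
def ray(m,uv):
    K=m["camera_matrix"];T=np.array(m["world_to_cam"])
    d=np.linalg.inv(K)@np.array([uv[0],uv[1],1.]); d=np.array([d[0],-d[1],-d[2]])
    return -T[:3,:3].T@T[:3,3], T[:3,:3].T@d
def cast(m,uv,z):
    o,d=ray(m,uv); return o+d*(z-o[2])/d[2]
def proj(m,p):
    T=np.array(m["world_to_cam"]);c=T[:3,:3]@np.asarray(p)+T[:3,3]
    q=m["camera_matrix"]@np.array([c[0],-c[1],-c[2]]);return q[:2]/q[2]
def st():
    s=arm.observe(); Rm=R.from_rotvec(s["tcp_rot"]).as_matrix()
    return s,np.array(s["tcp_pos"]),Rm
def to(p,yaw=None,note=""):
    """print tool-frame shift to world TCP p, and turn (rotvec, tool) to point down with tool y at world angle yaw"""
    s,t,Rm=st()
    if yaw is not None:
        best=None
        for k in(0,np.pi):
            y=np.array([np.cos(yaw+k),np.sin(yaw+k),0]);z=np.array([0,0,-1.]);x=np.cross(y,z)
            w=R.from_matrix(Rm.T@np.c_[x,y,z]).as_rotvec()
            if best is None or np.linalg.norm(w)<np.linalg.norm(best): best=w
        print(note,"turn",np.round(best,4))
    print(note,"shift(tool now)",np.round(Rm.T@(np.array(p)-t),4),"world",np.round(np.array(p)-t,4))
E
python3 - <<'E'
from h import *
m=camera_model("top");im=cv2.imread("pics/top0.png")
g=im.min(2)
mask=(g>120).astype(np.uint8); mask[:, :160]=0;mask[:,292:]=0;mask[:174]=0;mask[296:]=0
n,lab,stt,c=cv2.connectedComponentsWithStats(mask)
for i in range(1,n):
    if stt[i,4]<15: continue
    pts=np.argwhere(lab==i)[:,::-1]; w=np.array([cast(m,p,.004)[:2] for p in pts]).astype(np.float32)
    r=cv2.minAreaRect(w); print(np.round(c[i]),stt[i,4],np.round(r[0],3),np.round(r[1],3),round(r[2]))
for u,z in(((344,168),.116),((435,170),.116),((336,239),.0),((439,239),.0),((390,203),.06),((447,214),.088)):
    print(u,np.round(cast(m,u,z),3))
a=cv2.resize(im[150:260,320:470],None,fx=5.2,fy=5.2,interpolation=cv2.INTER_CUBIC);cv2.imwrite("pics/mould0.png",a)
a=cv2.resize(im[165:300,150:300],None,fx=4.4,fy=4.4,interpolation=cv2.INTER_CUBIC);cv2.imwrite("pics/mat0.png",a)
E
```

```text
[209. 195.] 723 [0.663 0.277] [0.083 0.137] 14
[254. 194.] 209 [0.648 0.15 ] [0.061 0.029] 6
[190. 239.] 225 [0.525 0.328] [0.063 0.029] 19
[253. 241.] 339 [0.516 0.155] [0.062 0.044] 4
(344, 168) [ 0.68  -0.096  0.116]
(435, 170) [ 0.668 -0.333  0.116]
(336, 239) [ 0.515 -0.074  0.   ]
(439, 239) [ 0.508 -0.357  0.   ]
(390, 203) [ 0.598 -0.219  0.06 ]
(447, 214) [ 0.556 -0.363  0.088]
```

View pics/mould0.png

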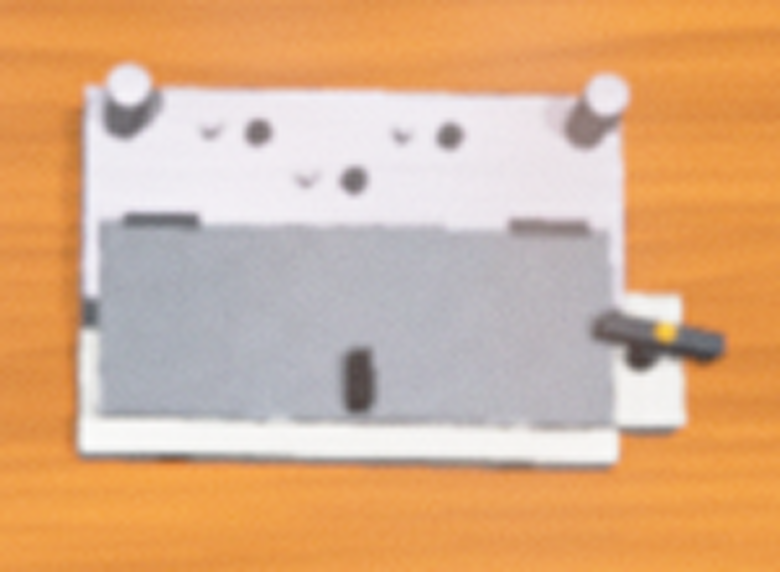

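View pics/mat0.png

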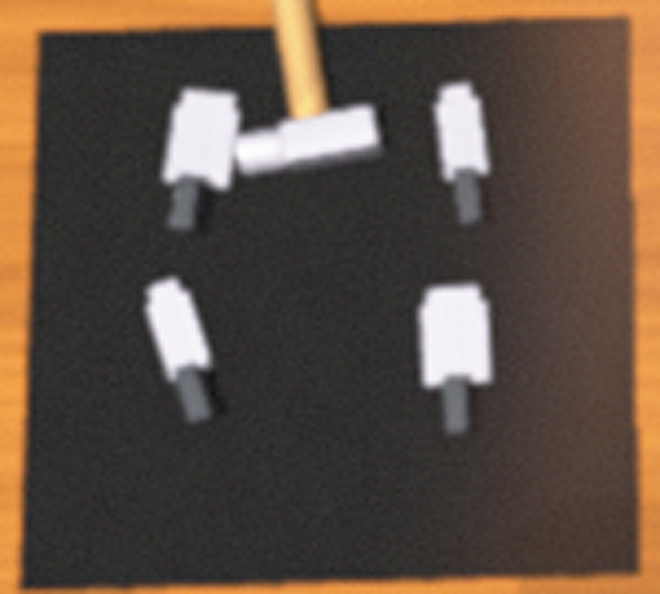

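The top view shows four steel blades on the mat: wide at (196,200) and (253,243), narrow at (254,197) and (191,243). All handles point towards the robot. The look-alikes are brown at (125,231), orange at (195,360) and a second brown one at side (380,242). There is also a second mould at (590,400) with no flap. I choose the steel four and the mould with the flap at (388,205). Its turnbutton is at (447,214) and stands across the flap.

Emit:
{"op": "servo_tool", "data": {
  "increments": [0,0,0,0.0328,-0.0161,-0.0108,1,0,0,0,0.0328,-0.0161,-0.0108,1,0,0,0,0.0328,-0.0161,-0.0108,1,0,0,0,0.0328,-0.0161,-0.0108,1,0,0,0,0.0328,-0.0161,-0.0108,1,0,0,0,0.0328,-0.0161,-0.0108,1,0,0,0,0.0328,-0.0161,-0.0108,1,0,0,0,0.0328,-0.0161,-0.0108,1,0,0,0,0.0328,-0.0161,-0.0108,1,0,0,0,0.0328,-0.0161,-0.0108,1]
}}

```text
clock: 0.93
tcp_pos: [0.4696, -0.3547, 0.3136]
tcp_rot: [-3.098, -0.516, 0.001]
contact_force: [-0.0, -0.3, 0.5]
grip_width: 0.094
grip_force: 0.0
```

Emit:
{"op": "servo_tool", "data": {
  "increments": [0,0,0,0.0328,-0.0161,-0.0108,1,0,0,0,0.0328,-0.0161,-0.0108,1,0,0,-0.12,0,0,0,0,0,0,-0.12,0,0,0,0,0,0,-0.12,0,0,0,0,0,0,-0.12,0,0,0,0,0,0,-0.12,0,0,0,0,0,0,-0.12,0,0,0,0,0,0,-0.12,0,0,0,0,0,0,-0.12,0,0,0,0]
}}

```text
clock: 1.77
tcp_pos: [0.5201, -0.3045, 0.3344]
tcp_rot: [-2.504, -1.895, 0.0]
contact_force: [0.8, -0.3, 0.3]
grip_width: 0.0476
grip_force: 0.0
```

Run:
```python
from h import *
s,t,Rm=st(); m=camera_model("wrist"); im=read_camera("wrist"); cv2.imwrite("pics/w1.png",im[:,:,::-1])
import pickle; pickle.dump(m,open("pics/w1.pkl","wb"))
o,_=ray(m,(320,240)); print(t,Rm.round(3),"cam in tool",(Rm.T@(o-t)).round(3),s["clock"],s["qpos"].round(2) if hasattr(s["qpos"],'round') else s["qpos"])
```

```text
[ 0.52014442 -0.30454182  0.33438405] [[ 0.272  0.962 -0.001]
 [ 0.962 -0.272  0.001]
 [ 0.001 -0.001 -1.   ]] cam in tool [ 0.076 -0.    -0.179] 1.7667 [-0.72  0.06  1.53  0.    1.55 -0.44]
```

View pics/w1.png

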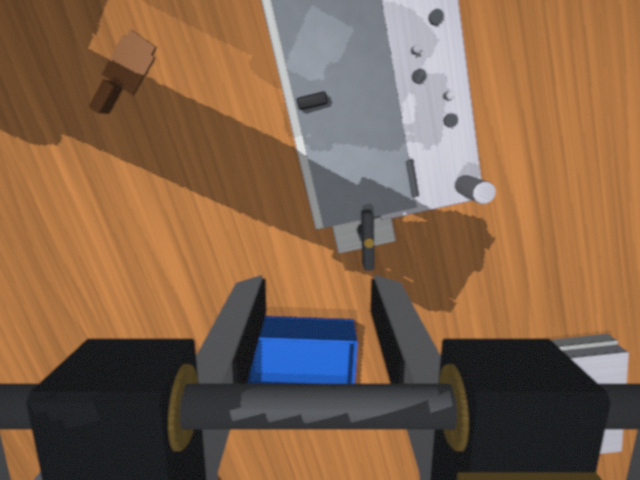

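Run:
```python
from h import *
import pickle
m=pickle.load(open("pics/w1.pkl","rb"));im=cv2.imread("pics/w1.png")
hsv=cv2.cvtColor(im,cv2.COLOR_BGR2HSV)
y=((hsv[...,0]>15)&(hsv[...,0]<35)&(hsv[...,1]>130)).astype(np.uint8); y[:225]=0;y[260:]=0;y[:,:355]=0;y[:,382:]=0
print("yel",np.argwhere(y)[:,::-1].mean(0),y.sum()); c=np.argwhere(y)[:,::-1].mean(0)
piv=cast(m,c,.088);print("pivot",piv)
d=(im.max(2)<75).astype(np.uint8); d[:200]=0;d[275:]=0;d[:,:355]=0;d[:,:][:,382:]=0
n,l,s_,cc=cv2.connectedComponentsWithStats(d);i=1+s_[1:,4].argmax()
w=np.array([cast(m,p,.088)[:2] for p in np.argwhere(l==i)[:,::-1]]).astype(np.float32);print(cv2.minAreaRect(w),s_[i])
for u,z in(((484,192),.116),((317,228),.03),((482,199),.03),((264,0),.03),((313,93),.084)):print(u,cast(m,u,z).round(4))
to([piv[0],piv[1],.074],np.radians(-10))
```

```text
yel [368.40350877 242.61403509] 57
pivot [ 0.55887595 -0.36020063  0.088     ]
((0.5566051602363586, -0.35562366247177124), (0.06624583899974823, 0.017429077997803688), 75.07501220703125) [357 208  18  62 667]
(484, 192) [ 0.6753 -0.3331  0.116 ]
(317, 228) [ 0.5073 -0.3438  0.03  ]
(482, 199) [ 0.7008 -0.3625  0.03  ]
(264, 0) [ 0.5206 -0.0958  0.03  ]
(313, 93) [ 0.5439 -0.201   0.084 ]
 turn [-0.0011 -0.0005 -0.0968]
 shift(tool now) [-0.0434  0.0525  0.2603] world [ 0.0387 -0.0557 -0.2604]
```

Emit:
{"op": "servo_tool", "data": {
  "increments": [0,0,-0.03,-0.0108,0.0131,0.025,0,0,0,0,-0.0108,0.0131,0.035,0,0,0,0,-0.0108,0.0131,0.035,0,0,0,0,-0.011,0.0132,0.035,0,0,0,0,0,0,0.035,0,0,0,0,0,0,0.035,0,0,0,0,0,0,0.035,0,0,0,0,0,0,0.015,0,0,0,0,0,0,0.01,0,0,0,0,0,0,0,-1]
}}

```text
clock: 2.65
tcp_pos: [0.5592, -0.3593, 0.0732]
tcp_rot: [-2.48, -1.923, 0.001]
contact_force: [0.2, 0.5, 0.2]
grip_width: 0.0427
grip_force: 0.0
```

Emit:
{"op": "servo_tool", "data": {
  "increments": [0,0,0,0,0,0,-1,0,0,0,0,0,0,-1,0,0,0,0,0,0,-1,0,0,0,0,0,0,-1,0,0,0,0,0,0,-1]
}}

```text
clock: 3.07
tcp_pos: [0.5594, -0.3604, 0.0767]
tcp_rot: [-2.481, -1.926, 0.003]
contact_force: [-1.0, 1.5, 6.6]
grip_width: 0.0113
grip_force: 30.0
```

Emit:
{"op": "servo_tool", "data": {
  "increments": [0,0,0.115,0,0,0,-1,0,0,0.115,0,0,0,-1,0,0,0.115,0,0,0,-1,0,0,0.115,0,0,0,-1,0,0,0.115,0,0,0,-1,0,0,0.115,0,0,0,-1,0,0,0.115,0,0,0,-1,0,0,0.115,0,0,0,-1,0,0,0.115,0,0,0,-1,0,0,0.115,0,0,0,-1]
}}

```text
clock: 3.9
tcp_pos: [0.5599, -0.361, 0.0767]
tcp_rot: [3.129, 0.258, -0.0]
contact_force: [-3.2, -0.7, 3.2]
grip_width: 0.0119
grip_force: 30.0
```

Emit:
{"op": "servo_tool", "data": {
  "increments": [0,0,0.115,0,0,0,-1,0,0,0.115,0,0,0,-1,0,0,0,0,0,0,-1]
}}

```text
clock: 4.15
tcp_pos: [0.5599, -0.3611, 0.0766]
tcp_rot: [3.138, -0.097, 0.0]
contact_force: [-3.8, -1.1, 5.9]
grip_width: 0.0116
grip_force: 30.0
```

Emit:
{"op": "servo_tool", "data": {
  "increments": [0,0,0,0,0,0,-0.3,0,0,0,0,0,0,-0.3,0,0,0,0,0,-0.03,-0.3,0,0,0,0,0,-0.04,-0.3,0,0,0,-0.02,-0.03,-0.02,-0.3,0,0,0,-0.02,-0.03,-0.02,-0.3,0,0,0,-0.02,-0.03,-0.02,-0.3,0,0,0,-0.02,-0.03,-0.02,-0.3,0,0,0,-0.02,-0.03,-0.02,-0.3,0,0,0,0,0,0,-0.3]
}}

```text
clock: 4.98
tcp_pos: [0.4692, -0.2011, 0.2497]
tcp_rot: [3.138, -0.087, 0.01]
contact_force: [-0.8, 0.4, 0.7]
grip_width: 0.0329
grip_force: 0.0
```

Run:
```python
from h import *
s,t,Rm=st(); m=camera_model("wrist"); im=read_camera("wrist"); cv2.imwrite("pics/w2.png",im[:,:,::-1])
import pickle; pickle.dump(m,open("pics/w2.pkl","wb"))
print(t,s["tcp_rot"])
for p in ((.541,-.206,.084),(.587-.0281,-.2088-.1507,.088)): print(proj(m,p))
```

```text
[ 0.46915804 -0.20111689  0.24965452] [ 3.13762099 -0.08651662  0.01037069]
[319.95299016 130.29989582]
[517.71454341  94.95107699]
```

View pics/w2.png

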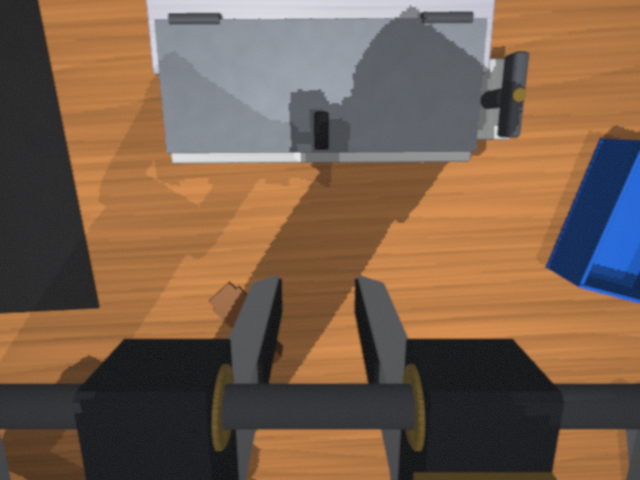

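Emit:
{"op": "servo_tool", "data": {
  "increments": [0,0,0,0.024,0.0003,0.02,-0.3,0,0,0,0.024,0.0003,0.03,-0.3,0,0,0,0.024,0.0004,0.03,-0.3,0,0,0,0,0,0.03,-0.3,0,0,0,0,0,0.03,-0.3,0,0,0,0,0,0.02,-0.3,0,0,0,0,0,0.015,-0.3,0,0,0,0,0,0.005,-0.3,0,0,0,0,0,0,-1,0,0,0,0,0,0,-1]
}}

```text
clock: 5.87
tcp_pos: [0.5413, -0.2105, 0.0643]
tcp_rot: [-3.14, 0.094, 0.001]
contact_force: [-0.2, -0.5, 2.1]
grip_width: 0.0231
grip_force: 1.2
```

Emit:
{"op": "servo_tool", "data": {
  "increments": [0,0,0,0,0,0,-1,0,0,0,0,0,0,-1,0,0,0,0,0,0,-1,0,0,0,0,0,0,-1]
}}

```text
clock: 6.2
tcp_pos: [0.5414, -0.208, 0.0643]
tcp_rot: [-3.136, 0.094, -0.0]
contact_force: [2.1, 6.5, 1.5]
grip_width: 0.0118
grip_force: 32.8
```

Emit:
{"op": "servo_tool", "data": {
  "increments": [0,0,0,0,-0.002,0,-1,0,-0.06,0,0.0004,0,-0.0052,-1,0,-0.06,0,0.0004,0,-0.0052,-1,0,-0.06,0,0.0004,0,-0.0052,-1,0,-0.06,0,0.0004,0,-0.0052,-1]
}}

```text
clock: 6.62
tcp_pos: [0.5445, -0.2082, 0.0845]
tcp_rot: [-3.11, 0.093, 0.379]
contact_force: [1.8, -1.2, -5.1]
grip_width: 0.012
grip_force: 31.7
```

Emit:
{"op": "servo_tool", "data": {
  "increments": [0,-0.06,0,0.0004,0,-0.0052,-1,0,-0.06,0,0.0004,0,-0.0052,-1,0,-0.06,0,0.0004,0,-0.0052,-1,0,-0.06,0,0.0004,0,-0.0052,-1]
}}

```text
clock: 6.95
tcp_pos: [0.5524, -0.2085, 0.1033]
tcp_rot: [-3.035, 0.09, 0.749]
contact_force: [-0.6, -0.7, -2.7]
grip_width: 0.012
grip_force: 31.4
```

Emit:
{"op": "servo_tool", "data": {
  "increments": [0,-0.06,0,0.0004,0,-0.0052,-1,0,-0.06,0,0.0004,0,-0.0052,-1,0,-0.06,0,0.0004,0,-0.0052,-1,0,-0.06,0,0.0004,0,-0.0052,-1]
}}

```text
clock: 7.28
tcp_pos: [0.5647, -0.2091, 0.1199]
tcp_rot: [-2.916, 0.087, 1.106]
contact_force: [-2.6, -0.1, -1.5]
grip_width: 0.0113
grip_force: 31.0
```

Emit:
{"op": "servo_tool", "data": {
  "increments": [0,-0.06,0,0.0004,0,-0.0052,-1,0,-0.06,0,0.0004,0,-0.0052,-1,0,-0.06,0,0.0004,0,-0.0052,-1,0,-0.06,0,0.0004,0,-0.0052,-1]
}}

```text
clock: 7.62
tcp_pos: [0.5807, -0.2099, 0.1331]
tcp_rot: [-2.755, 0.082, 1.446]
contact_force: [-4.3, 0.4, -1.5]
grip_width: 0.0116
grip_force: 30.8
```

Run:
```python
from h import *
s,t,Rm=st(); print(np.round(s["qpos"],2),Rm.round(3),t)
```

```text
[-0.4   0.87  1.05 -0.33  2.14  1.18] [[ 0.567 -0.06  -0.821]
 [-0.033 -0.998  0.05 ]
 [-0.823 -0.001 -0.568]] [ 0.58069808 -0.20993136  0.13311383]
```

Emit:
{"op": "servo_tool", "data": {
  "increments": [0,-0.06,0,0.0004,0,-0.0052,-1,0,-0.06,0,0.0004,0,-0.0052,-1,0,-0.06,0,0.0004,0,-0.0052,-1,0,-0.06,0,0.0004,0,-0.0052,-1,0,0,0,0,0,0,-0.2,0,0,0,0,0,0,-0.2,0,0,0,0,0,0,-0.2]
}}

```text
clock: 8.2
tcp_pos: [0.6001, -0.2115, 0.143]
tcp_rot: [-2.565, 0.077, 1.752]
contact_force: [0.2, 1.2, -0.2]
grip_width: 0.0286
grip_force: 0.0
```

Emit:
{"op": "servo_tool", "data": {
  "increments": [0,0,0,0,0,-0.02,-0.2,0,0,0,0,0,-0.03,-0.2,0,0.12,0,-0.02,0,-0.02,-0.2,0,0.12,0,-0.02,0,-0.02,-0.2,0,0.12,0,-0.02,0,-0.02,-1,0,0.12,0,-0.02,0,-0.02,-1,0,0.12,0,-0.02,0,-0.02,-1,0,0.12,0,-0.02,0,-0.02,-1,0,0.12,0,-0.02,0,-0.02,-1,0,0.12,0,-0.02,0,-0.02,-1]
}}

```text
clock: 9.03
tcp_pos: [0.6454, -0.2139, 0.3832]
tcp_rot: [-3.115, 0.095, 0.357]
contact_force: [-0.4, -0.7, 0.7]
grip_width: 0.0019
grip_force: 0.0
```

Run:
```python
from h import *
s,t,Rm=st(); print(np.round(s["qpos"],2),Rm.round(3),t)
O=np.array([.587,-.2088]);a=-.0536
def W(x,y,z): return [O[0]+x*np.cos(a)-y*np.sin(a),O[1]+x*np.sin(a)+y*np.cos(a),z]
to(W(-70,0,0.11) if 0 else W(-.07,0,.12),np.pi/2+a)
im=read_camera("side");cv2.imwrite("pics/s1.png",cv2.resize(im[60:300,180:460],None,fx=2.4,fy=2.4)[:,:,::-1])
```

```text
[-0.45  0.39  1.07 -0.09  1.89  1.16] [[ 0.972 -0.061 -0.226]
 [-0.059 -0.998  0.012]
 [-0.226  0.002 -0.974]] [ 0.64539701 -0.21394     0.38322485]
 turn [ 0.0011  0.2284 -0.0072]
 shift(tool now) [-0.0657 -0.0016  0.2855] world [-0.1283  0.0089 -0.2632]
```

View pics/s1.png

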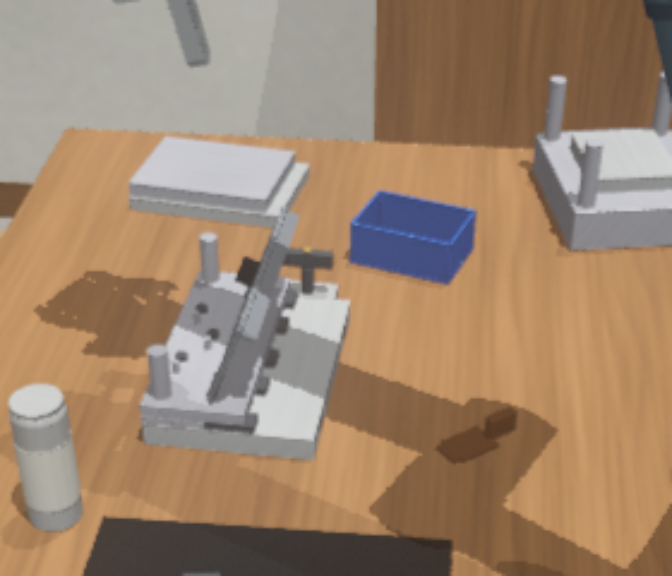

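Emit:
{"op": "servo_tool", "data": {
  "increments": [0,0.114,0,-0.04,0,0,-1,0,0.114,0,-0.04,0,0,-1,0,0,-0.007,-0.025,-0.001,0.03,-1,0,0,0,-0.024,-0.001,0.04,-1,0,0,0,0,0,0.04,-1,0,0,0,0,0,0.04,-1,0,0,0,0,0,0.04,-1,0,0,0,0,0,0.04,-1,0,0,0,0,0,0.035,-1,0,0,0,0,0,0.01,-1]
}}

```text
clock: 9.92
tcp_pos: [0.5161, -0.2029, 0.1195]
tcp_rot: [-3.133, 0.084, 0.073]
contact_force: [-1.2, 0.4, -0.3]
grip_width: 0.0004
grip_force: 0.0
```

Emit:
{"op": "servo_tool", "data": {
  "increments": [0,0,0,0.015,0,0,-1,0,0,0,0.015,0,0,-1,0,0,0,0.012,0,0,-1,0,0,0,0.012,0,0,-1,0,0,0,0.01,0,0,-1]
}}

```text
clock: 10.33
tcp_pos: [0.5846, -0.2091, 0.1252]
tcp_rot: [-3.139, 0.083, 0.06]
contact_force: [-4.8, 0.0, 3.7]
grip_width: 0.0002
grip_force: 2.2
```

Emit:
{"op": "servo_tool", "data": {
  "increments": [0,0,0,0.012,0,0,-1,0,0,0,0.012,0,0,-1,0,0,0,0.01,0,0,-1,0,0,0,0.01,0,0,-1,0,0,0,0.008,0,0,-1]
}}

```text
clock: 10.75
tcp_pos: [0.6285, -0.2113, 0.123]
tcp_rot: [-3.136, 0.081, 0.097]
contact_force: [-56.8, 4.0, 33.8]
grip_width: 0.0005
grip_force: 29.8
```

Emit:
{"op": "servo_tool", "data": {
  "increments": [0,0,0,0,0,0,-1,0,0,0,-0.03,0,0,-1,0,0,0,-0.04,0,0,-1,0,0,0,-0.04,0,-0.02,-1,0,0,0,-0.04,0,-0.04,-1,0,0,0,0,-0.02,-0.04,1,0,0,0,0,-0.04,0,1,0,0,0,0,-0.04,0,1,0,0,0,0,-0.04,0,1,0,0,0,0,-0.04,0,1]
}}

```text
clock: 11.58
tcp_pos: [0.5126, -0.0245, 0.214]
tcp_rot: [-3.139, 0.085, 0.054]
contact_force: [0.2, 0.2, 0.0]
grip_width: 0.0303
grip_force: 0.0
```

Run:
```python
from h import *
s,t,Rm=st(); print(np.round(s["qpos"],2),Rm.round(3),t)
im=read_camera("side");cv2.imwrite("pics/s2.png",cv2.resize(im[160:270,220:350],None,fx=3,fy=3)[:,:,::-1])
m=camera_model("top");im=read_camera("top");cv2.imwrite("pics/t2.png",im[:,:,::-1])
```

```text
[-0.27 -0.06  1.87 -0.01  1.37  1.36] [[ 0.998 -0.054 -0.034]
 [-0.054 -0.999  0.002]
 [-0.034 -0.    -0.999]] [ 0.51257004 -0.02451554  0.21397751]
```

View pics/s2.png

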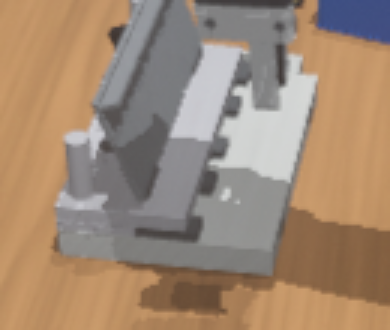

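Emit:
{"op": "servo_tool", "data": {
  "increments": [0,0.034,0,-0.012,-0.026,-0.014,1,0,0,0,-0.012,-0.026,-0.014,1,0,0,0,-0.012,-0.026,-0.014,1,0,0,0,-0.012,-0.026,-0.014,1,0,0,0,-0.011,-0.026,-0.014,1,0,0,0,-0.011,-0.026,-0.014,1,0,0,0,-0.011,-0.026,-0.014,1,0,0,0,-0.011,-0.026,-0.014,1,0,0,0,-0.008,-0.026,-0.014,1,0,0,0,-0.006,-0.026,-0.01,1]
}}

```text
clock: 12.52
tcp_pos: [0.4212, 0.2399, 0.3519]
tcp_rot: [-3.138, 0.084, 0.0]
contact_force: [0.0, 0.3, 0.6]
grip_width: 0.0937
grip_force: 0.0
```

Emit:
{"op": "servo_tool", "data": {
  "increments": [0,0,0,0,0,0,1]
}}

```text
clock: 12.6
tcp_pos: [0.4214, 0.2419, 0.353]
tcp_rot: [-3.136, 0.077, -0.003]
contact_force: [0.2, -0.1, -0.4]
grip_width: 0.0939
grip_force: 0.0
```

```bash
cat >> h.py <<'E'
O=np.array([.587,-.2088]);A=-.0536
def W(x,y,z): return [O[0]+x*np.cos(A)-y*np.sin(A),O[1]+x*np.sin(A)+y*np.cos(A),z]
def blades(name="wrist",save=None,thr=125):
    m=camera_model(name);im=read_camera(name)[:,:,::-1].copy()
    if save: cv2.imwrite(save,im)
    b=((im.min(2)>thr)&(im.max(2).astype(int)-im.min(2)<45)).astype(np.uint8)
    if name=="wrist": b[330:]=0
    n,lab,s_,c=cv2.connectedComponentsWithStats(b)
    out=[]
    for i in range(1,n):
        if s_[i,4]<60: continue
        k=(lab==i).astype(np.uint8); cn=max(cv2.findContours(k,0,1)[0],key=len)[:,0]
        w=np.array([cast(m,p,.004)[:2] for p in cn]).astype(np.float32)
        (cx,cy),(a,bb),ang=cv2.minAreaRect(w)
        if not(.045<max(a,bb)<.09 and .018<min(a,bb)<.06):continue
        if a<bb: ang+=90
        ang=(ang+90)%180-90
        d=np.array([np.cos(np.radians(ang)),np.sin(np.radians(ang))])
        if d[0]<0:d=-d
        # narrow tip is at + end if fewer pixels there
        q=(w-[cx,cy])@d; print("px",np.round(c[i]),"ctr",np.round([cx,cy],4),"len/wid",round(max(a,bb),4),round(min(a,bb),4),"ang",round(ang,1),"handle",np.round(np.array([cx,cy])-d*.0475,4))
    return im,m
E
python3 - <<'E'
from h import *
s,t,Rm=st();print(t,s["tcp_rot"])
blades(save="pics/w3.png")
blades("top")
E
```

```text
[0.42141974 0.2418996  0.35298149] [-3.13591783e+00  7.68746300e-02 -2.54014623e-03]
px [616.  58.] ctr [ 0.5548 -0.105 ] len/wid 0.0851 0.059 ang 8.2 handle [ 0.5078 -0.1118]
px [241. 103.] ctr [0.5269 0.3323] len/wid 0.0616 0.0285 ang 18.7 handle [0.482 0.317]
px [386. 104.] ctr [0.517  0.1589] len/wid 0.0608 0.0414 ang 2.8 handle [0.4695 0.1566]
px [289. 133.] ctr [0.8278 0.0519] len/wid 0.0609 0.0545 ang -1.5 handle [0.7803 0.0532]
px [254. 194.] ctr [0.6485 0.1503] len/wid 0.0605 0.0284 ang 6.8 handle [0.6013 0.1447]
px [253. 241.] ctr [0.514  0.1528] len/wid 0.0587 0.0356 ang 0.0 handle [0.4665 0.1528]
```

View pics/w3.png

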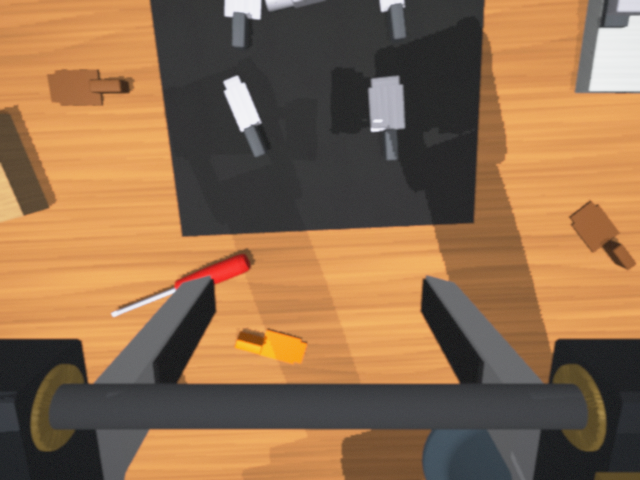

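Run:
```python
from h import *
to([.4695,.1568,.10],np.radians(92.8))
```

```text
turn [-0.0018  0.0026 -0.1006]
 shift(tool now) [0.053  0.0801 0.2497] world [ 0.0481 -0.0823 -0.2499]
```

Emit:
{"op": "servo_tool", "data": {
  "increments": [0,0,0,0.0076,0.0114,0.0357,0,0,0,0,0.0076,0.0114,0.0357,0,0,0,0,0.0076,0.0114,0.0357,0,0,0,0,0.0076,0.0114,0.0357,0,0,0,0,0.0076,0.0115,0.0357,0,0,0,0,0.0075,0.0115,0.0357,0,0,0,0,0.0075,0.0115,0.0355,0,0,0,-0.1,0,0,0,0,0,0,0,0,0,0.03,0,0,0,0,0,0,0.03,0]
}}

```text
clock: 13.53
tcp_pos: [0.4696, 0.1549, 0.0384]
tcp_rot: [-3.139, -0.07, 0.003]
contact_force: [0.3, 0.8, -0.2]
grip_width: 0.0469
grip_force: 0.0
```

Emit:
{"op": "servo_tool", "data": {
  "increments": [0,0,0,0,0,0.02,0,0,0,0,0,0,0.01,0,0,0,0,0,0,0,0]
}}

```text
clock: 13.78
tcp_pos: [0.4659, 0.1554, 0.0061]
tcp_rot: [-3.14, -0.071, 0.017]
contact_force: [-0.2, -0.1, 1.0]
grip_width: 0.0471
grip_force: 0.0
```

Run:
```python
from h import *
s,t,Rm=st()
to([.4695,.1568,.006],np.radians(92.8)); print(t)
im=read_camera("wrist");cv2.imwrite("pics/w4.png",im[80:440,120:520,::-1])
```

```text
turn [-0.0013  0.0105 -0.0035]
 shift(tool now) [ 0.0037 -0.0012  0.    ] world [ 0.0036  0.0014 -0.0001]
[0.46585036 0.15540891 0.00607719]
```

View pics/w4.png

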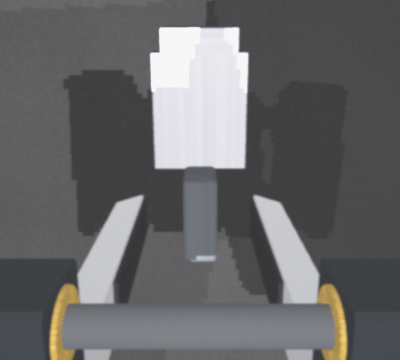

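Emit:
{"op": "servo_tool", "data": {
  "increments": [0,0.01,0,0.0037,-0.0012,0.001,0,0,0,0,0,0,0,-1,0,0,0,0,0,0,-1,0,0,0,0,0,0,-1,0,0,0,0,0,0,-1,0,0,0,0,0,0,-1,0,0,0,0,0,0,-1]
}}

```text
clock: 14.42
tcp_pos: [0.4718, 0.1583, 0.0077]
tcp_rot: [-3.139, -0.075, -0.008]
contact_force: [-0.5, -1.6, 2.3]
grip_width: 0.0135
grip_force: 29.8
```

Emit:
{"op": "servo_tool", "data": {
  "increments": [0,0,0,0,0,-0.01,-1,0,0,0,0,0,-0.03,-1,0,0,0,0,0,-0.04,-1,0,0,0,0,0,-0.04,-1,0,0,0,0,0,0,-1]
}}

```text
clock: 14.83
tcp_pos: [0.4762, 0.1589, 0.1362]
tcp_rot: [-3.137, -0.075, -0.031]
contact_force: [-0.1, 0.0, -1.7]
grip_width: 0.0141
grip_force: 29.8
```

```bash
cat >> h.py <<'E'
def held(zoff=0.0,save=None,below=.006):
    """blade in hand: centre/direction in tool frame from the wrist picture; blade top is `below`-4mm... plane z(tool)=zoff"""
    s,t,Rm=st();m=camera_model("wrist");im=read_camera("wrist")[:,:,::-1].copy()
    if save:cv2.imwrite(save,im)
    b=((im.min(2)>120)&(im.max(2).astype(int)-im.min(2)<40)).astype(np.uint8);b[:60]=0;b[330:]=0;b[:,:200]=0;b[:,440:]=0
    n,lab,s_,c=cv2.connectedComponentsWithStats(b);i=1+s_[1:,4].argmax()
    cn=max(cv2.findContours((lab==i).astype(np.uint8),0,1)[0],key=len)[:,0]
    z=t[2]+zoff;w=np.array([Rm.T@(cast(m,p,z)-t) for p in cn])[:,:2].astype(np.float32)
    (cx,cy),(a,bb),ang=cv2.minAreaRect(w)
    if a<bb: ang+=90
    ang=(ang+90)%180-90
    print("px",s_[i],"tool ctr",np.round([cx,cy],4),"len/wid",round(max(a,bb),4),round(min(a,bb),4),"ang in tool",round(ang,2))
E
python3 - <<'E'
from h import *
s,t,Rm=st();print(t,s["tcp_rot"],s["grip_width"])
held(-.001,"pics/w5.png")
to(W(-.10,-.031,.16),np.pi/2+A)
E
```

```text
[0.4762369  0.15887529 0.13617309] [-3.13733199 -0.0747513  -0.03105115] 0.014086313112789019
px [  272   122    96   139 12250] tool ctr [ 0.0465 -0.0006] len/wid 0.0597 0.0405 ang in tool 0.67
 turn [-0.0032 -0.0148  0.1011]
 shift(tool now) [-0.0071  0.393  -0.0285] world [ 0.0112 -0.393   0.0274]
```

Emit:
{"op": "servo_tool", "data": {
  "increments": [0,0,0,-0.0007,0.036,-0.003,-1,0,0,0,-0.0007,0.036,-0.003,-1,0,0,0,-0.0007,0.036,-0.003,-1,0,0,0,-0.0007,0.036,-0.003,-1,0,0,0,-0.0007,0.036,-0.003,-1,0,0,0,-0.0007,0.036,-0.003,-1,0,0,0,-0.0007,0.036,-0.003,-1,0,0,0,-0.0007,0.036,-0.003,-1,0,0,0,-0.0007,0.036,-0.003,-1,0,0,0,-0.0007,0.036,-0.002,-1]
}}

```text
clock: 15.72
tcp_pos: [0.4796, -0.203, 0.1543]
tcp_rot: [-3.137, -0.074, -0.004]
contact_force: [0.3, -0.1, -1.0]
grip_width: 0.0141
grip_force: 29.8
```

Emit:
{"op": "servo_tool", "data": {
  "increments": [0,-0.015,0,0,0.033,0,-1,0,0,0.1,0,0,0,-1,0,0,0,0,0,0.03,-1,0,0,0,0,0,0.03,-1,0,0,0,0,0,0.015,-1,0,0,0,0,0,0,-1]
}}

```text
clock: 16.22
tcp_pos: [0.4777, -0.2319, 0.0748]
tcp_rot: [-3.132, 0.083, 0.031]
contact_force: [-0.3, 0.3, -1.2]
grip_width: 0.0136
grip_force: 29.8
```

Run:
```python
from h import *
s,t,Rm=st();print(t,s["tcp_rot"],s["grip_width"])
held(-.0035,"pics/w6.png")
m=camera_model("wrist")
for p in ((-.010,-.062,.039),(-.010,0,.039),(0,-.031,.03),(-.075,-.031,.03)): print(p,proj(m,W(*p)).round(1))
to(W(-.10,-.031,.0385),np.pi/2+A)
```

```text
[ 0.47766315 -0.23186772  0.07479092] [-3.13235248  0.08294871  0.03107415] 0.01361034378733444
px [  200    60   240   144 21197] tool ctr [ 0.0711 -0.0005] len/wid 0.1044 0.0581 ang in tool 89.94
(-0.01, -0.062, 0.039) [387.2  78. ]
(-0.01, 0, 0.039) [258.5  78. ]
(0, -0.031, 0.03) [322.8  58.1]
(-0.075, -0.031, 0.03) [322.3 206.6]
 turn [-0.005   0.0165  0.0008]
 shift(tool now) [0.0069 0.0013 0.0387] world [ 0.0062 -0.0014 -0.0389]
```

View pics/w6.png

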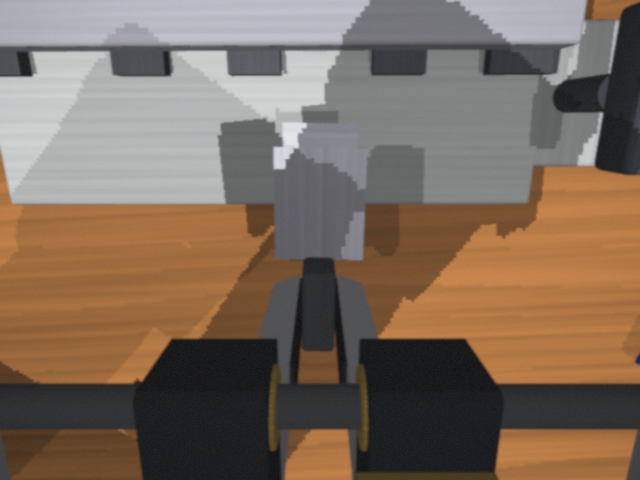

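Emit:
{"op": "servo_tool", "data": {
  "increments": [-0.005,0.0165,0,0.008,0.0035,0.01,-1,0,0,0,0,0,0.015,-1,0,0,0,0,0,0.012,-1,0,0,0,0,0,0,-1]
}}

```text
clock: 16.6
tcp_pos: [0.4882, -0.2378, 0.0417]
tcp_rot: [3.138, -0.082, 0.004]
contact_force: [-0.1, 0.2, -2.7]
grip_width: 0.0137
grip_force: 29.8
```

```bash
sed -i 's/^O=.*/O=np.array([.5883,-.2108]);A=-.0536/' h.py
python3 - <<'E'
from h import *
s,t,Rm=st();print(t,s["tcp_rot"],s["contact_force"])
to(W(-.032,-.031,.0385),np.pi/2+A)
im=read_camera("wrist")[:,:,::-1]; 
b=cv2.cvtColor(im,cv2.COLOR_BGR2GRAY)
for r in (45,50,55,60,65,70): 
    d=np.flatnonzero(np.diff((b[r]<90).astype(int)));print(r,d)
for r in (170,200,220): 
    d=np.flatnonzero(np.abs(np.diff(b[r].astype(int)))>25);print(r,d)
E
```

```text
[ 0.48816434 -0.23775292  0.04173876] [ 3.13831799 -0.08241274  0.00423625] [-0.12257386  0.23780194 -2.67784953]
 turn [ 0.0021 -0.0028  0.0011]
 shift(tool now) [ 0.0665 -0.0012  0.0034] world [ 0.0665 -0.0023 -0.0032]
45 []
50 []
55 []
60 []
65 [166 167 183 184 185 186 584]
70 [ 64 133 258 262 365 429 494 581]
170 [186 272 273 282 283 630 631 632 633]
200 [190 627]
220 [188]
```

Run:
```python
from h import *
im=read_camera("wrist")[:,:,::-1]
m=camera_model("wrist")
for y in(-.031,-.053,-.009,.016,-.078):print(y,proj(m,W(-.01,y,.039)).round(1))
cv2.imwrite("pics/w7.png",cv2.resize(im[20:270,170:500],None,fx=2,fy=2))
```

```text
-0.031 [315.4  94.5]
-0.053 [368.4  94.5]
-0.009 [262.4  94.4]
0.016 [202.1  94.4]
-0.078 [428.5  94.6]
```

View pics/w7.png

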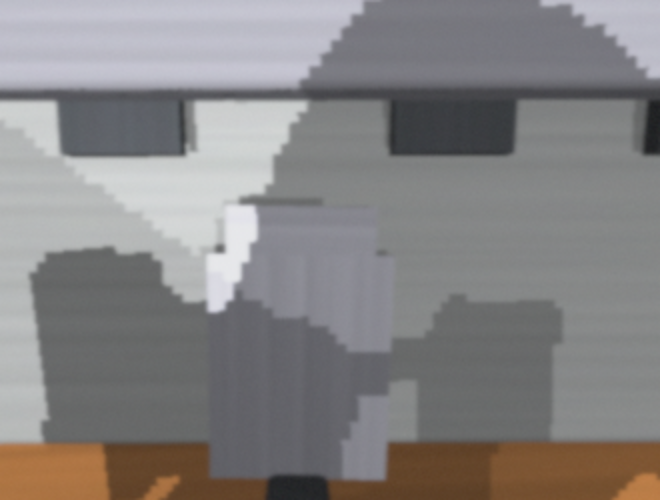

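Emit:
{"op": "servo_tool", "data": {
  "increments": [0.002,-0.003,0,0,-0.0018,0.003,-1,0,0,0,0.006,0,0,-1,0,0,0,0.006,0,0,-1,0,0,0,0.006,0,0,-1,0,0,0,0.006,0,0,-1,0,0,0,0,0,0,-1]
}}

```text
clock: 17.2
tcp_pos: [0.5151, -0.2387, 0.0411]
tcp_rot: [3.137, -0.082, 0.007]
contact_force: [-0.1, 0.2, -1.8]
grip_width: 0.0138
grip_force: 29.8
```

Emit:
{"op": "servo_tool", "data": {
  "increments": [0,0,0,0.006,0,0,-1,0,0,0,0.006,0,0,-1,0,0,0,0.006,0,0,-1,0,0,0,0,0,0,-1]
}}

```text
clock: 17.53
tcp_pos: [0.5327, -0.2395, 0.0409]
tcp_rot: [3.138, -0.082, 0.006]
contact_force: [-0.2, -0.9, -1.2]
grip_width: 0.0139
grip_force: 29.8
```

Emit:
{"op": "servo_tool", "data": {
  "increments": [0,0,0,0.005,0,0.002,-1,0,0,0,0.005,0,0,-1,0,0,0,0.005,0,0,-1,0,0,0,0.003,0,0,-1,0,0,0,0,0,0,-1]
}}

```text
clock: 17.95
tcp_pos: [0.5502, -0.2403, 0.0388]
tcp_rot: [3.138, -0.082, 0.005]
contact_force: [0.3, -0.1, -1.7]
grip_width: 0.0138
grip_force: 29.8
```

Emit:
{"op": "servo_tool", "data": {
  "increments": [0,0,0,0.003,0,0,-1,0,0,0,0.003,0,0,-1,0,0,0,0.002,0,0,-1,0,0,0,0,0,0,-1]
}}

```text
clock: 18.28
tcp_pos: [0.5546, -0.241, 0.0382]
tcp_rot: [3.138, -0.081, -0.008]
contact_force: [-11.5, -1.6, 3.7]
grip_width: 0.014
grip_force: 30.0
```

Emit:
{"op": "servo_tool", "data": {
  "increments": [0,0,0,0,0,0,-0.3,0,0,0,0,0,0,-0.3,0,0,0,0,0,0,-0.3,0,0,0,0,0,-0.02,-0.3,0,0,0,0,0,-0.035,-0.3,0,0,0,0,0,-0.035,-0.3,0,0,0,-0.0054,-0.036,-0.018,0,0,0,0,-0.0054,-0.038,-0.016,0,0,0,0,-0.0054,-0.038,-0.016,0,0,0,0,-0.0054,-0.038,-0.016,0]
}}

```text
clock: 19.12
tcp_pos: [0.5433, -0.0879, 0.1957]
tcp_rot: [3.138, -0.084, 0.007]
contact_force: [0.7, 0.1, -0.8]
grip_width: 0.0464
grip_force: 0.0
```

Emit:
{"op": "servo_tool", "data": {
  "increments": [0,0,0,-0.0054,-0.038,-0.016,0,0,0,0,-0.0054,-0.038,-0.016,0,0,0,0,-0.0054,-0.038,-0.016,0,0,0,0,-0.0054,-0.038,-0.016,0,0,0,0,-0.0054,-0.038,-0.016,0,0,0,0,-0.0054,-0.038,-0.016,0,0,0,0,-0.0054,-0.038,-0.016,0,0,0,0,-0.0054,-0.038,-0.01,0,0,0,0,0,0,0,0]
}}

```text
clock: 19.87
tcp_pos: [0.5157, 0.2227, 0.319]
tcp_rot: [-3.14, 0.072, -0.013]
contact_force: [-0.4, 0.8, 0.5]
grip_width: 0.0472
grip_force: 0.0
```

Run:
```python
from h import *
s,t,Rm=st();print(t,s["tcp_rot"])
im,m=blades(save="pics/w8.png")
```

```text
[0.51574506 0.22271257 0.31901801] [-3.13961552  0.07158354 -0.01316897]
px [376.  69.] ctr [0.6498 0.1547] len/wid 0.0615 0.0281 ang 7.3 handle [0.6027 0.1487]
```

View pics/w8.png

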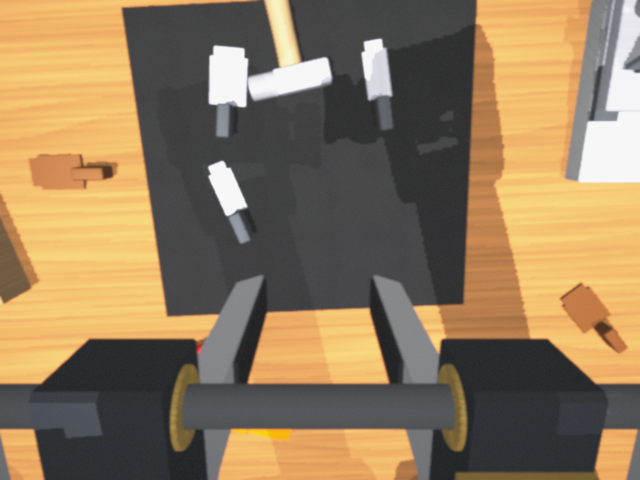

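Run:
```python
from h import *
import h
im=cv2.imread("pics/w8.png");m=camera_model("wrist")
k=np.ones((3,3),np.uint8)
for thr in (125,150,175):
    b=((im.min(2)>thr)&(im.max(2).astype(int)-im.min(2)<50)).astype(np.uint8);b[300:]=0;b=cv2.morphologyEx(b,cv2.MORPH_OPEN,k)
    n,lab,s_,c=cv2.connectedComponentsWithStats(b)
    for i in range(1,n):
        if s_[i,4]<400 or s_[i,0]>450: continue
        cn=max(cv2.findContours((lab==i).astype(np.uint8),0,1)[0],key=len)[:,0]
        w=np.array([cast(m,p,.004)[:2] for p in cn]).astype(np.float32);print(thr,s_[i],cv2.minAreaRect(w))
to([.6027,.1487,.10],np.radians(97.3))
```

```text
125 [ 361   38   31   62 1413] ((0.6491885185241699, 0.15133336186408997), (0.06075873225927353, 0.027978848665952682), 7.240708351135254)
125 [ 208   45  124   91 4772] ((0.6268324255943298, 0.2703895568847656), (0.13487248122692108, 0.09468197822570801), 82.44444274902344)
125 [ 208  161   40   81 1505] ((0.5099796056747437, 0.3227890133857727), (0.09835509210824966, 0.029513519257307053), 18.58292579650879)
125 [230 277  31  23 476] ((0.4005413055419922, 0.3178010582923889), (0.038736965507268906, 0.029306581243872643), 87.25648498535156)
125 [376 277  31  23 481] ((0.391802579164505, 0.13541191816329956), (0.038756877183914185, 0.02930949255824089), 87.25648498535156)
150 [ 362   39   30   60 1354] ((0.6492626070976257, 0.1513962745666504), (0.059850435703992844, 0.027276836335659027), 7.228265762329102)
150 [ 209   46  123   61 4317] ((0.6438263058662415, 0.2678617238998413), (0.13412272930145264, 0.0612279511988163), 83.20223999023438)
150 [ 209  161   38   55 1198] ((0.5268527865409851, 0.32848188281059265), (0.061958640813827515, 0.02890167571604252), 19.07080841064453)
175 [ 362   39   29   59 1272] ((0.649714469909668, 0.15160802006721497), (0.05856814235448837, 0.02621438354253769), 6.909328937530518)
175 [ 209   46  122   61 4160] ((0.6436984539031982, 0.2683837413787842), (0.13306529819965363, 0.06087030470371246), 83.0462417602539)
175 [ 209  161   37   54 1166] ((0.5270416140556335, 0.3284904658794403), (0.06114285811781883, 0.028384115546941757), 18.59915542602539)
 turn [ 0.0016 -0.0064 -0.1746]
 shift(tool now) [0.0887 0.067  0.2181] world [ 0.0869 -0.0714 -0.2174]
```

Emit:
{"op": "servo_tool", "data": {
  "increments": [0,-0.006,0,0.0127,0.0096,0.0312,0,0,0,0,0.0127,0.0096,0.0312,0,0,0,0,0.0127,0.0096,0.0312,0,0,0,0,0.0127,0.0096,0.0312,0,0,0,0,0.0127,0.0096,0.0312,0,0,0,0,0.0126,0.0095,0.0311,0,0,0,0,0.0126,0.0095,0.0311,0,0,0,-0.087,0,0,0,0,0,0,-0.087,0,0,0,0,0,0,0,0,0,0.03,0]
}}

```text
clock: 20.75
tcp_pos: [0.6048, 0.1434, 0.0715]
tcp_rot: [3.134, 0.192, 0.01]
contact_force: [0.5, -0.8, 1.1]
grip_width: 0.047
grip_force: 0.0
```

Emit:
{"op": "servo_tool", "data": {
  "increments": [0,0,0,0,0,0,0,0,0,0,0,0,0,0]
}}

```text
clock: 20.92
tcp_pos: [0.5986, 0.1437, 0.0653]
tcp_rot: [3.134, 0.188, -0.013]
contact_force: [0.3, 0.1, 0.5]
grip_width: 0.0472
grip_force: 0.0
```

```bash
cat >> h.py <<'E'
def near(z=.004,thr=150):
    """blade under the hand, world"""
    s,t,Rm=st();m=camera_model("wrist");im=read_camera("wrist")[:,:,::-1].copy()
    b=((im.min(2)>thr)&(im.max(2).astype(int)-im.min(2)<50)).astype(np.uint8);b[330:]=0;b[:,:170]=0;b[:,470:]=0
    b=cv2.morphologyEx(b,cv2.MORPH_OPEN,np.ones((3,3),np.uint8))
    n,lab,s_,c=cv2.connectedComponentsWithStats(b)
    for i in range(1,n):
        if s_[i,4]<1500: continue
        cn=max(cv2.findContours((lab==i).astype(np.uint8),0,1)[0],key=len)[:,0]
        w=np.array([cast(m,p,z)[:2] for p in cn]).astype(np.float32);(cx,cy),(a,bb),ang=cv2.minAreaRect(w)
        if a<bb: ang+=90
        ang=(ang+90)%180-90;d=np.array([np.cos(np.radians(ang)),np.sin(np.radians(ang))])
        print("px",s_[i],"ctr",np.round([cx,cy],4),"l/w",round(max(a,bb),4),round(min(a,bb),4),"ang",round(ang,1),"handle",np.round(np.array([cx,cy])-d*.0475,4))
E
python3 - <<'E'
from h import *
s,t,Rm=st();print(t)
near()
to([.6027,.1487,.006],np.radians(97.3))
E
```

```text
[0.59856069 0.14372724 0.06534416]
px [ 170  135   43   50 1977] ctr [0.6452 0.223 ] l/w 0.0272 0.0243 ang 6.8 handle [0.598  0.2174]
 turn [ 0.0018  0.0049 -0.0072]
 shift(tool now) [ 0.0037 -0.0044  0.0609] world [ 0.0029  0.0047 -0.0609]
```

Run:
```python
from h import *
near(thr=80); near(thr=110)
```

```text
px [ 289  113   49  108 4724] ctr [0.65   0.1538] l/w 0.0604 0.0269 ang 6.8 handle [0.6029 0.1482]
px [ 170  136   53   53 2590] ctr [0.6453 0.2209] l/w 0.0305 0.0291 ang -83.1 handle [0.6396 0.2681]
px [ 291  116   46  105 4351] ctr [0.6501 0.1539] l/w 0.0593 0.0253 ang 6.1 handle [0.6028 0.1489]
px [ 170  138   47   52 2208] ctr [0.645  0.2238] l/w 0.028 0.0272 ang 9.6 handle [0.5982 0.2159]
```

Emit:
{"op": "servo_tool", "data": {
  "increments": [0,0.005,-0.005,0.0038,-0.0044,0.02,0,0,0,0,0,0,0.025,0,0,0,0,0,0,0.013,0,0,0,0,0,0,0,0,0,0,0,0,0,0,-1,0,0,0,0,0,0,-1,0,0,0,0,0,0,-1,0,0,0,0,0,0,-1,0,0,0,0,0,0,-1,0,0,0,0,0,0,-1]
}}

```text
clock: 21.9
tcp_pos: [0.6043, 0.1493, 0.0102]
tcp_rot: [3.133, 0.198, 0.005]
contact_force: [0.2, -1.3, 2.6]
grip_width: 0.0139
grip_force: 30.0
```

Emit:
{"op": "servo_tool", "data": {
  "increments": [0,0,0,0,0,-0.01,-1,0,0,0,0,0,-0.03,-1,0,0,0,0,0,-0.04,-1,0,0,0,0,0,-0.04,-1,0,0,0,0,0,-0.03,-1,0,0,0,0,0,0,-1]
}}

```text
clock: 22.4
tcp_pos: [0.6078, 0.1502, 0.1684]
tcp_rot: [3.134, 0.199, 0.025]
contact_force: [1.5, 0.6, -0.6]
grip_width: 0.0139
grip_force: 29.9
```

```bash
sed -i 's/min(2)>120/min(2)>90/' h.py
python3 - <<'E'
from h import *
s,t,Rm=st();print(t,s["tcp_rot"],s["grip_width"])
held(-.0035)
to(W(-.10,-.093,.17),np.pi/2+A)
E
```

```text
[0.60780845 0.15023435 0.16841925] [3.13374404 0.19862179 0.02521961] 0.013903153829456371
px [ 288  123   61  136 7495] tool ctr [ 0.0463 -0.001 ] len/wid 0.0593 0.0262 ang in tool 0.12
 turn [ 0.0012 -0.0107  0.1801]
 shift(tool now) [-0.178   0.4293 -0.0064] world [-0.1225 -0.4483  0.0055]
```

Emit:
{"op": "servo_tool", "data": {
  "increments": [0,-0.01,0,-0.03,0,-0.006,-1,0,0,0,-0.037,0,0,-1,0,0,0,-0.037,0,0,-1,0,0,0,-0.037,0.01,0,-1,0,0,0,-0.02,0.03,0,-1,0,0,0,-0.017,0.035,0,-1,0,0,0,0,0.038,0,-1,0,0,0,0,0.038,0,-1,0,0,0,0,0.038,0,-1,0,0,0,0,0.038,0,-1]
}}

```text
clock: 23.28
tcp_pos: [0.4539, -0.0991, 0.1653]
tcp_rot: [3.135, 0.198, -0.016]
contact_force: [1.0, 0.9, -1.2]
grip_width: 0.0136
grip_force: 29.9
```

Emit:
{"op": "servo_tool", "data": {
  "increments": [0,0,0,0,0.038,0,-1,0,0,0,0,0.038,0,-1,0,0,0,0,0.038,0,-1,0,0,0,0,0.038,0,-1,0,0,0,0,0.03,0,-1,0,0,0,0,0.02,0,-1,0,0,0.09,0,0,0.03,-1,0,0,0.09,0,0,0.03,-1,0,0,0,0,0,0.025,-1,0,0,0,0,0,0,-1]
}}

```text
clock: 24.12
tcp_pos: [0.4755, -0.2946, 0.0747]
tcp_rot: [-3.134, 0.085, 0.03]
contact_force: [-0.9, 0.8, -2.3]
grip_width: 0.0138
grip_force: 29.9
```

```bash
cat >> h.py <<'E'
def slot(y,w,zb,zr=.039):
    """find rib edges either side of slot y, and blade; prints lateral offsets at their planes. zb: blade top z"""
    s,t,Rm=st();m=camera_model("wrist");im=read_camera("wrist")[:,:,::-1].copy();g=cv2.cvtColor(im,cv2.COLOR_BGR2GRAY).astype(float)
    out=[]
    for e,sg in((y+w/2,1),(y-w/2,-1)):   # left (+y) edge, right edge
        u,v=proj(m,W(-.006,e,zr)); rows=[int(v)+k for k in(-4,-2,0,2,4)]
        us=[]
        for r in rows:
            seg=g[r,int(u)-14:int(u)+15]; d=np.diff(cv2.GaussianBlur(seg[None],(5,1),0)[0])*sg
            k=d.argmax(); us.append((int(u)-14+k+.5,round(d[k])))
        ue=np.median([a for a,_ in us]); p=Rm.T@(cast(m,(ue,v),zr)-t); out.append(p[1])
        print("edge pred",round(u,1),round(v,1),"found",us)
    print("slot centre tool y",round(sum(out)/2,4),"width",round(out[1]-out[0],4)); held(zb-t[2])
E
python3 - <<'E'
from h import *
s,t,Rm=st();print(t,s["tcp_rot"],s["grip_width"])
slot(-.093,.030,t[2]-.006)
to(W(-.10,-.093,.042),np.pi/2+A)
E
```

```text
[ 0.47548272 -0.29462889  0.07468633] [-3.13365303  0.08466314  0.02957522] 0.013776673340743341
edge pred 295.5 63.9 found [(np.float64(295.5), 30), (np.float64(294.5), 32), (np.float64(294.5), 32), (np.float64(295.5), 28), (np.float64(295.5), 26)]
edge pred 359.2 63.8 found [(np.float64(354.5), 14), (np.float64(354.5), 14), (np.float64(354.5), 15), (np.float64(354.5), 14), (np.float64(354.5), 14)]
slot centre tool y 0.0023 width 0.0278
px [  200    60   240   200 33866] tool ctr [ 0.0579 -0.001 ] len/wid 0.1051 0.0851 ang in tool -89.94
 turn [0.0004 0.0111 0.0002]
 shift(tool now) [0.005  0.0007 0.0385] world [ 0.0045 -0.0009 -0.0386]
```

Emit:
{"op": "servo_tool", "data": {
  "increments": [0,0.011,0,0.005,0,0.01,-1,0,0,0,0,0,0.015,-1,0,0,0,0,0,0.009,-1,0,0,0,0,0,0,-1,0,0,0,0,0,0,-1,0,0,0,0,0,0,-1]
}}

```text
clock: 24.72
tcp_pos: [0.4857, -0.2994, 0.0494]
tcp_rot: [3.136, -0.084, 0.007]
contact_force: [-0.3, 0.2, -1.3]
grip_width: 0.0137
grip_force: 29.9
```

Run:
```python
from h import *
s,t,Rm=st();print(t,s["tcp_rot"],s["grip_width"],s["contact_force"])
slot(-.093,.030,t[2]-.006)
to(W(-.10,-.093,.0415),np.pi/2+A)
```

```text
[ 0.48572102 -0.29944624  0.04944462] [ 3.13583346 -0.08376128  0.00695543] 0.01373540307539747 [-0.255689    0.19709551 -1.26451871]
edge pred 282.5 84.5 found [(np.float64(282.5), 27), (np.float64(282.5), 28), (np.float64(282.5), 28), (np.float64(282.5), 28), (np.float64(282.5), 28)]
edge pred 353.0 84.5 found [(np.float64(348.5), 15), (np.float64(348.5), 15), (np.float64(347.5), 16), (np.float64(348.5), 15), (np.float64(348.5), 15)]
slot centre tool y -0.002 width 0.0281
px [  200    60   240   200 39825] tool ctr [ 0.058  -0.0009] len/wid 0.1074 0.0855 ang in tool 90.0
 turn [ 0.0045 -0.0046  0.0001]
 shift(tool now) [-0.0023 -0.0011  0.0078] world [-0.0022  0.0012 -0.0079]
```

Emit:
{"op": "servo_tool", "data": {
  "increments": [0.004,-0.005,0,0,-0.0005,0.008,-1,0,0,0,0.006,0,0,-1,0,0,0,0.006,0,0,-1,0,0,0,0.006,0,0,-1,0,0,0,0.006,0,0,-1,0,0,0,0.006,0,0,-1,0,0,0,0,0,0,-1]
}}

```text
clock: 25.4
tcp_pos: [0.5164, -0.3002, 0.0401]
tcp_rot: [-3.14, 0.083, 0.001]
contact_force: [0.3, -0.1, -1.5]
grip_width: 0.0136
grip_force: 30.0
```

Emit:
{"op": "servo_tool", "data": {
  "increments": [0,0,0,0.006,0,0,-1,0,0,0,0.006,0,0,-1,0,0,0,0.006,0,0,-1,0,0,0,0,0,0,-1]
}}

```text
clock: 25.73
tcp_pos: [0.5345, -0.3012, 0.0401]
tcp_rot: [-3.14, 0.084, 0.0]
contact_force: [1.7, 0.3, 1.2]
grip_width: 0.0135
grip_force: 30.0
```

Emit:
{"op": "servo_tool", "data": {
  "increments": [0,0,0,0.005,0,-0.0005,-1,0,0,0,0.005,0,0,-1,0,0,0,0.004,0,0,-1,0,0,0,0,0,0,-1]
}}

```text
clock: 26.07
tcp_pos: [0.5477, -0.3017, 0.0404]
tcp_rot: [-3.14, 0.084, 0.002]
contact_force: [0.4, -0.6, -1.0]
grip_width: 0.0135
grip_force: 30.0
```

Emit:
{"op": "servo_tool", "data": {
  "increments": [0,0,0,0.002,0,0,-1,0,0,0,0.002,0,0,-1,0,0,0,0.001,0,0,-1,0,0,0,0,0,0,-1]
}}

```text
clock: 26.4
tcp_pos: [0.552, -0.302, 0.0404]
tcp_rot: [-3.14, 0.084, 0.003]
contact_force: [-0.6, -0.6, -1.6]
grip_width: 0.0137
grip_force: 30.0
```

Not bottomed yet; nudging further.

Emit:
{"op": "servo_tool", "data": {
  "increments": [0,0,0,0.002,0,0,-1,0,0,0,0.0015,0,0,-1,0,0,0,0,0,0,-1]
}}

```text
clock: 26.65
tcp_pos: [0.5521, -0.3019, 0.0401]
tcp_rot: [-3.138, 0.083, 0.017]
contact_force: [-12.6, 0.2, 6.4]
grip_width: 0.0139
grip_force: 30.0
```

Emit:
{"op": "servo_tool", "data": {
  "increments": [0,0,0,0.0015,0,0,-1,0,0,0,0,0,0,-1]
}}

```text
clock: 26.82
tcp_pos: [0.5524, -0.302, 0.0401]
tcp_rot: [-3.137, 0.083, 0.022]
contact_force: [-17.0, 0.5, 9.3]
grip_width: 0.0137
grip_force: 30.0
```

Emit:
{"op": "servo_tool", "data": {
  "increments": [0,0,0,0,0,0,-0.3,0,0,0,0,0,0,-0.3,0,0,0,0,0,0,-0.3,0,0,0,0,0,-0.02,-0.3,0,0,0,0,0,-0.035,-0.3,0,0,0,0,0,-0.035,0,0,0,0,-0.01,-0.034,-0.02,0,0,0,0,-0.01,-0.038,-0.01,0,0,0,0,-0.01,-0.038,0,0,0,0,0,-0.01,-0.038,0,0]
}}

```text
clock: 27.65
tcp_pos: [0.5258, -0.1514, 0.1623]
tcp_rot: [3.14, -0.085, 0.002]
contact_force: [0.8, -0.2, 0.2]
grip_width: 0.0468
grip_force: 0.0
```

Emit:
{"op": "servo_tool", "data": {
  "increments": [0,0,0,-0.01,-0.038,0,0,0,0,0,-0.01,-0.038,0,0,0,0,0,-0.01,-0.038,0,0,0,0,0,-0.01,-0.038,0,0,0,0,0,-0.01,-0.038,0,0,0,0,0,-0.01,-0.038,0,0,0,0,0,-0.002,-0.038,0,0,0,0,0,0,-0.038,0,0,0,0,0,0,-0.038,0,0,0,0,0,0,-0.038,0,0]
}}

```text
clock: 28.48
tcp_pos: [0.4837, 0.2327, 0.1617]
tcp_rot: [-3.139, 0.083, 0.0]
contact_force: [-0.2, 0.1, 0.6]
grip_width: 0.047
grip_force: 0.0
```

Emit:
{"op": "servo_tool", "data": {
  "increments": [0,0,0,0,-0.038,0,0,0,0,0,0,-0.038,0,0,0,0,-0.095,0,0,0,0,0,0,-0.095,0,0,0.02,0,0,0,-0.095,0,0,0.02,0,0,0,-0.095,0,0,0,0,0,0,0,0,0,0,0,0,0,0,0,0,0,0,0,0,0,0,0,0,0]
}}

```text
clock: 29.23
tcp_pos: [0.4884, 0.3066, 0.1221]
tcp_rot: [-3.099, -0.507, -0.0]
contact_force: [0.2, -0.5, 0.7]
grip_width: 0.0468
grip_force: 0.0
```

Run:
```python
from h import *
s,t,Rm=st();print(t,s["tcp_rot"])
near(thr=90);near(thr=130)
to([.4825,.317,.055],np.radians(108.6))
```

```text
[0.48843424 0.3065765  0.12214155] [-3.09872939e+00 -5.06969856e-01 -4.34956503e-04]
px [ 332    0   86   91 4134] ctr [0.6182 0.3134] l/w 0.0554 0.0522 ang 16.8 handle [0.5727 0.2997]
px [ 411    5   59   58 2770] ctr [0.6397 0.273 ] l/w 0.0413 0.0297 ang -81.0 handle [0.6322 0.3199]
px [ 282  125   40   90 3308] ctr [0.5265 0.3328] l/w 0.0619 0.0273 ang 18.7 handle [0.4815 0.3176]
px [ 212  275   51   55 1545] ctr [0.4154 0.3461] l/w 0.0581 0.0231 ang -9.0 handle [0.3685 0.3535]
px [ 373  275   52   55 1537] ctr [0.4536 0.2334] l/w 0.0583 0.023 ang 46.1 handle [0.4206 0.1992]
px [ 335    0   82   88 3787] ctr [0.6192 0.3131] l/w 0.0522 0.0514 ang 18.5 handle [0.5741 0.298 ]
px [ 412    6   58   55 2571] ctr [0.6402 0.2726] l/w 0.0399 0.0277 ang -81.0 handle [0.6328 0.3195]
px [ 283  125   38   89 3110] ctr [0.5268 0.333 ] l/w 0.0612 0.0262 ang 18.6 handle [0.4818 0.3178]
 turn [-0.0016 -0.0004  0.0004]
 shift(tool now) [-0.0022 -0.0117  0.0672] world [-0.0059  0.0105 -0.0672]
```

Emit:
{"op": "servo_tool", "data": {
  "increments": [0,0,0,-0.0015,-0.0063,0.03,0,0,0,0,-0.0014,-0.0063,0.03,0,0,0,0,0,0,0.025,0,0,0,0,0,0,0.018,0,0,0,0,0,0,0.01,0,0,0,0,0,0,0,0,0,0,0,0,0,0,0,0,0,0,0,0,0,-1,0,0,0,0,0,0,-1,0,0,0,0,0,0,-1]
}}

```text
clock: 30.17
tcp_pos: [0.4817, 0.3177, 0.0096]
tcp_rot: [-3.098, -0.51, -0.001]
contact_force: [-1.1, 0.4, 0.2]
grip_width: 0.0306
grip_force: 0.0
```

Emit:
{"op": "servo_tool", "data": {
  "increments": [0,0,0,0,0,0,-1,0,0,0,0,0,0,-1,0,0,0,0,0,0,-1]
}}

```text
clock: 30.42
tcp_pos: [0.4811, 0.3173, 0.0087]
tcp_rot: [-3.099, -0.51, 0.001]
contact_force: [-1.3, -1.7, 3.2]
grip_width: 0.0133
grip_force: 30.0
```

Emit:
{"op": "servo_tool", "data": {
  "increments": [0,0,0,0,0,-0.01,-1,0,0,0,0,0,-0.03,-1,0,0,0,0,0,-0.04,-1,0,0,0,0,0,-0.04,-1,0,0,0,0,0,-0.03,-1,0,0,0,0,0,0,-1,0,0,0,0,0,0,-1]
}}

```text
clock: 31.0
tcp_pos: [0.482, 0.3177, 0.1607]
tcp_rot: [-3.098, -0.51, -0.004]
contact_force: [-0.7, -0.4, -1.7]
grip_width: 0.0138
grip_force: 30.0
```

Run:
```python
from h import *
s,t,Rm=st();print(t,s["tcp_rot"],s["grip_width"])
held(-.0055)
to(W(-.10,.031,.17),np.pi/2+A)
```

```text
[0.48203534 0.3177327  0.1606683 ] [-3.09761495 -0.51015638 -0.00423153] 0.013816783081974707
px [ 287  116   64  140 8080] tool ctr [ 0.0483 -0.0008] len/wid 0.0613 0.0274 ang in tool 0.38
 turn [-0.0011  0.002   0.38  ]
 shift(tool now) [-0.1486  0.4687 -0.0123] world [ 0.0096 -0.4916  0.0119]
```

Emit:
{"op": "servo_tool", "data": {
  "increments": [0,0,0.095,0,0,-0.01,-1,0,0,0.095,0,0,0,-1,0,0,0.095,0,0,0,-1,0,0,0.095,0,0,0,-1,0,0,0,0.003,0.03,0,-1,0,0,0,0.003,0.038,0,-1,0,0,0,0.003,0.038,0,-1,0,0,0,0.003,0.038,0,-1,0,0,0,0.003,0.038,0,-1,0,0,0,0.003,0.038,0,-1]
}}

```text
clock: 31.88
tcp_pos: [0.4849, 0.095, 0.1651]
tcp_rot: [-3.14, 0.084, 0.011]
contact_force: [-0.3, -0.6, -1.5]
grip_width: 0.0136
grip_force: 30.0
```

Emit:
{"op": "servo_tool", "data": {
  "increments": [0,0,0,0.003,0.038,0,-1,0,0,0,0.003,0.038,0,-1,0,0,0,0.003,0.038,0,-1,0,0,0,0.003,0.038,0,-1,0,0,0,0.003,0.038,0,-1,0,0,0,0.003,0.038,0,-1,0,0,0,0,0.038,0,-1,0,0,0,0,0.004,0,-1,0,0,0,0,0,0,-1,0,0,0,0,0,0,-1]
}}

```text
clock: 32.72
tcp_pos: [0.4895, -0.173, 0.1656]
tcp_rot: [-3.137, 0.085, 0.009]
contact_force: [-0.5, 0.7, -1.9]
grip_width: 0.0136
grip_force: 30.0
```

Emit:
{"op": "servo_tool", "data": {
  "increments": [0,0,0,0,0,0.025,-1,0,0,0,0,0,0.035,-1,0,0,0,0,0,0.035,-1,0,0,0,0,0,0.02,-1,0,0,0,0,0,0,-1,0,0,0,0,0,0,-1,0,0,0,0,0,0,-1]
}}

```text
clock: 33.3
tcp_pos: [0.4915, -0.1735, 0.054]
tcp_rot: [3.14, -0.082, -0.0]
contact_force: [-0.4, 0.4, -0.1]
grip_width: 0.0139
grip_force: 30.0
```

Run:
```python
from h import *
s,t,Rm=st();print(t,s["tcp_rot"],s["grip_width"],s["contact_force"])
slot(.031,.030,t[2]-.0047)
to(W(-.10,.031,.0407),np.pi/2+A)
```

```text
[ 0.49147278 -0.1734805   0.05402862] [ 3.14046900e+00 -8.19432075e-02 -2.78215598e-04] 0.013927238326382315 [-0.37494561  0.36345596 -0.10155667]
edge pred 288.5 82.8 found [(np.float64(288.5), 32), (np.float64(288.5), 33), (np.float64(288.5), 32), (np.float64(288.5), 27), (np.float64(289.5), 27)]
edge pred 357.6 82.9 found [(np.float64(352.5), 15), (np.float64(352.5), 14), (np.float64(352.5), 13), (np.float64(352.5), 14), (np.float64(352.5), 13)]
slot centre tool y 0.0001 width 0.0278
px [  200    60   240   195 40418] tool ctr [ 0.0593 -0.0003] len/wid 0.1078 0.0824 ang in tool -89.97
 turn [ 0.0011 -0.0015  0.0008]
 shift(tool now) [-0.0019  0.0003  0.0141] world [-0.0019 -0.0002 -0.0141]
```

Emit:
{"op": "servo_tool", "data": {
  "increments": [0,0,0,0,0.001,0.0135,-1,0,0,0,0,0,0,-1,0,0,0,0.006,0,0,-1,0,0,0,0.006,0,0,-1,0,0,0,0.006,0,0,-1,0,0,0,0.006,0,0,-1,0,0,0,0.006,0,0,-1,0,0,0,0,0,0,-1]
}}

```text
clock: 34.07
tcp_pos: [0.5218, -0.1769, 0.0397]
tcp_rot: [-3.14, 0.084, 0.001]
contact_force: [-0.7, 0.2, -1.0]
grip_width: 0.0137
grip_force: 30.0
```

Emit:
{"op": "servo_tool", "data": {
  "increments": [0,0,0,0.006,0,0,-1,0,0,0,0.006,0,0,-1,0,0,0,0.006,0,0,-1,0,0,0,0.006,0,0,-1,0,0,0,0,0,0,-1]
}}

```text
clock: 34.48
tcp_pos: [0.5455, -0.1781, 0.0394]
tcp_rot: [-3.14, 0.084, 0.001]
contact_force: [0.7, -0.1, -1.2]
grip_width: 0.0137
grip_force: 30.0
```

Emit:
{"op": "servo_tool", "data": {
  "increments": [0,0,0,0.005,0,0,-1,0,0,0,0.003,0,0,-1,0,0,0,0,0,0,-1]
}}

```text
clock: 34.73
tcp_pos: [0.5528, -0.1784, 0.0392]
tcp_rot: [-3.14, 0.084, 0.002]
contact_force: [0.4, 0.9, -1.5]
grip_width: 0.0136
grip_force: 30.0
```

Emit:
{"op": "servo_tool", "data": {
  "increments": [0,0,0,0.003,0,0,-1,0,0,0,0.003,0,0,-1,0,0,0,0,0,0,-1]
}}

```text
clock: 34.98
tcp_pos: [0.5556, -0.1783, 0.0387]
tcp_rot: [-3.139, 0.083, 0.015]
contact_force: [-11.0, 0.3, 5.7]
grip_width: 0.0138
grip_force: 30.0
```

Emit:
{"op": "servo_tool", "data": {
  "increments": [0,0,0,0.002,0,0,-1,0,0,0,0,0,0,-1]
}}

```text
clock: 35.15
tcp_pos: [0.5559, -0.1783, 0.0386]
tcp_rot: [-3.138, 0.083, 0.022]
contact_force: [-15.8, 0.3, 9.4]
grip_width: 0.0135
grip_force: 30.0
```

Emit:
{"op": "servo_tool", "data": {
  "increments": [0,0,0,0,0,0,-0.3,0,0,0,0,0,0,-0.3,0,0,0,0,0,0,-0.3,0,0,0,0,0,-0.02,-0.3,0,0,0,0,0,-0.035,-0.3,0,0,0,0,0,-0.035,-0.3,0,0,0,0,-0.034,-0.02,-0.3,0,0,0,0,-0.039,-0.01,-0.3,0,0,0,0,-0.039,0,-0.3,0,0,0,0,-0.039,0,-0.3]
}}

```text
clock: 35.98
tcp_pos: [0.5696, -0.0267, 0.1611]
tcp_rot: [-3.14, 0.086, -0.003]
contact_force: [0.5, 0.2, -1.1]
grip_width: 0.033
grip_force: 0.0
```

Emit:
{"op": "servo_tool", "data": {
  "increments": [0,0,0,0,-0.039,0,-0.3,0,0,0,0,-0.039,0,-0.3,0,0,0,0,-0.039,0,-0.3,0,0,0,0,-0.039,0,-0.3,0,0,0,0,-0.039,0,-0.3,0,0,0,0,-0.039,0,-0.3,0,0,0,0,-0.039,0,-0.3,0,0,0,0,-0.039,0,-0.3,0,0,0,0,-0.039,0,-0.3,0,0,0,0,0,0.03,-0.3]
}}

```text
clock: 36.82
tcp_pos: [0.5912, 0.3305, 0.1365]
tcp_rot: [-3.133, 0.075, -0.018]
contact_force: [1.5, 0.0, 0.9]
grip_width: 0.033
grip_force: 0.0
```

Emit:
{"op": "servo_tool", "data": {
  "increments": [0,0,0,0,0,0,-0.3,0,0,0,0,0,0,-0.3,0,0,0,0,0,0,-0.3]
}}

```text
clock: 37.07
tcp_pos: [0.5876, 0.3218, 0.1299]
tcp_rot: [-3.14, 0.086, 0.003]
contact_force: [0.1, -1.0, 1.0]
grip_width: 0.0331
grip_force: 0.0
```

Run:
```python
from h import *
s,t,Rm=st();print(t,s["tcp_rot"])
m=camera_model("wrist");im=read_camera("wrist")[:,:,::-1].copy();cv2.imwrite("pics/w9.png",im)
for thr in(100,150,180):
    b=((im.min(2)>thr)&(im.max(2).astype(int)-im.min(2)<50)).astype(np.uint8);b[300:]=0;b=cv2.morphologyEx(b,cv2.MORPH_OPEN,np.ones((7,7),np.uint8))
    n,lab,s_,c=cv2.connectedComponentsWithStats(b)
    for i in range(1,n):
        if s_[i,4]<800: continue
        cn=max(cv2.findContours((lab==i).astype(np.uint8),0,1)[0],key=len)[:,0]
        w=np.array([cast(m,p,.004)[:2] for p in cn]).astype(np.float32);print(thr,s_[i],np.round(cv2.boxPoints(cv2.minAreaRect(w)),3).tolist())
```

```text
[0.58758215 0.32180739 0.12992959] [-3.13974295e+00  8.57125741e-02  3.05518377e-03]
100 [ 290   96   62   92 4951] [[0.6169999837875366, 0.3009999990463257], [0.6779999732971191, 0.2930000126361847], [0.6830000281333923, 0.33399999141693115], [0.621999979019165, 0.34200000762939453]]
100 [ 356  117  137   64 5430] [[0.6190000176429749, 0.28999999165534973], [0.6340000033378601, 0.19499999284744263], [0.6639999747276306, 0.20000000298023224], [0.6480000019073486, 0.29499998688697815]]
150 [ 292   97   59   90 4631] [[0.6179999709129333, 0.3019999861717224], [0.6779999732971191, 0.2939999997615814], [0.6830000281333923, 0.3330000042915344], [0.6230000257492065, 0.3409999907016754]]
150 [ 358  118  134   58 4788] [[0.6200000047683716, 0.2879999876022339], [0.6349999904632568, 0.19599999487400055], [0.6620000004768372, 0.20100000500679016], [0.6460000276565552, 0.2919999957084656]]
180 [ 300   97   51   45 1814] [[0.6499999761581421, 0.296999990940094], [0.6800000071525574, 0.29499998688697815], [0.6819999814033508, 0.33000001311302185], [0.6520000100135803, 0.3319999873638153]]
180 [ 383  119  108   53 3722] [[0.6230000257492065, 0.2720000147819519], [0.6359999775886536, 0.19699999690055847], [0.6610000133514404, 0.20100000500679016], [0.6480000019073486, 0.2770000100135803]]
```

Emit:
{"op": "servo_tool", "data": {
  "increments": [0,0,0,0.0125,-0.003,0.02,-0.3,0,0,0.076,0,0,0.03,-0.3,0,0,0,0,0,0.02,-0.3,0,0,0,0,0,0,-0.3,0,0,0,0,0,0,-0.3]
}}

```text
clock: 37.53
tcp_pos: [0.6, 0.3239, 0.0597]
tcp_rot: [-3.134, 0.205, 0.004]
contact_force: [-0.4, 0.9, 0.2]
grip_width: 0.0332
grip_force: 0.0
```

Run:
```python
from h import *
s,t,Rm=st();print(t,s["tcp_rot"])
near(thr=100)
to([.6002,.3241,.008],np.radians(82.5))
```

```text
[0.59998026 0.32394596 0.05971512] [-3.13442765  0.20526088  0.00416049]
px [ 282  113   76  113 7920] ctr [0.6497 0.3178] l/w 0.0616 0.041 ang -7.9 handle [0.6027 0.3243]
px [ 364  141  106   75 5252] ctr [0.6378 0.2634] l/w 0.0593 0.0313 ang -85.9 handle [0.6344 0.3108]
px [ 233  275   46   55 1513] ctr [0.5765 0.3659] l/w 0.0416 0.0193 ang -23.8 handle [0.5331 0.3851]
px [ 358  275   46   55 1529] ctr [0.5669 0.2913] l/w 0.0414 0.0195 ang 7.7 handle [0.5198 0.285 ]
 turn [-0.0016 -0.0001  0.0004]
 shift(tool now) [-0.0008  0.0006  0.0533] world [-0.0009 -0.0004 -0.0533]
```

Emit:
{"op": "servo_tool", "data": {
  "increments": [0,0,0,0,-0.0005,0.025,-0.3,0,0,0,0,0,0.018,-0.3,0,0,0,0,0,0.009,-0.3,0,0,0,0,0,0,-0.3,0,0,0,0,0,0,-1,0,0,0,0,0,0,-1,0,0,0,0,0,0,-1,0,0,0,0,0,0,-1]
}}

```text
clock: 38.25
tcp_pos: [0.6011, 0.3256, 0.0095]
tcp_rot: [-3.134, 0.203, -0.001]
contact_force: [-0.9, -0.2, 4.0]
grip_width: 0.0137
grip_force: 29.8
```

Emit:
{"op": "servo_tool", "data": {
  "increments": [0,0,0,0,0,0,-1]
}}

```text
clock: 38.33
tcp_pos: [0.6011, 0.3257, 0.0094]
tcp_rot: [-3.134, 0.203, -0.001]
contact_force: [-0.8, -1.0, 7.1]
grip_width: 0.0141
grip_force: 29.8
```

Emit:
{"op": "servo_tool", "data": {
  "increments": [0,0,0,0,0,-0.01,-1,0,0,0,0,0,-0.03,-1,0,0,0,0,0,-0.04,-1,0,0,0,0,0,-0.04,-1,0,0,0,0,0,-0.04,-1,0,0,0,0,0,0,-1,0,0,0,0,0,0,-1]
}}

```text
clock: 38.92
tcp_pos: [0.6018, 0.3261, 0.1715]
tcp_rot: [-3.131, 0.203, -0.007]
contact_force: [-0.1, -0.8, -2.6]
grip_width: 0.0137
grip_force: 29.8
```

Run:
```python
from h import *
s,t,Rm=st();print(t,s["tcp_rot"],s["grip_width"])
held(-.005)
to(W(-.10,.093,.17),np.pi/2+A)
```

```text
[0.6017879  0.32613852 0.17153606] [-3.13137108  0.2030236  -0.00655819] 0.01371881047022509
px [  271   113   169   140 15178] tool ctr [0.0492 0.015 ] len/wid 0.0727 0.0607 ang in tool -89.18
 turn [-0.0013  0.0012 -0.0759]
 shift(tool now) [-0.0491  0.4481 -0.0024] world [-0.1066 -0.438   0.0019]
```

Emit:
{"op": "servo_tool", "data": {
  "increments": [0,0,-0.076,-0.02,0,0,-1,0,0,0,-0.03,0.01,0,-1,0,0,0,-0.03,0.02,0,-1,0,0,0,-0.003,0.033,0,-1,0,0,0,0,0.038,0,-1,0,0,0,0,0.038,0,-1,0,0,0,0,0.038,0,-1,0,0,0,0,0.038,0,-1,0,0,0,0,0.038,0,-1,0,0,0,0,0.038,0,-1]
}}

```text
clock: 39.8
tcp_pos: [0.4993, 0.0394, 0.1645]
tcp_rot: [-3.139, 0.084, 0.011]
contact_force: [0.5, -0.6, -2.0]
grip_width: 0.0135
grip_force: 29.8
```

Emit:
{"op": "servo_tool", "data": {
  "increments": [0,0,0,0,0.038,0,-1,0,0,0,0,0.038,0,-1,0,0,0,0,0.038,0,-1,0,0,0,0,0.038,0,-1,0,0,0,0,0,0,-1,0,0,0,0,0,0,-1,0,0,0,0,0,0,-1]
}}

```text
clock: 40.38
tcp_pos: [0.4924, -0.1101, 0.1652]
tcp_rot: [-3.138, 0.085, 0.009]
contact_force: [-0.3, 0.1, -1.5]
grip_width: 0.0137
grip_force: 29.8
```

Run:
```python
from h import *
s,t,Rm=st();print(t,s["tcp_rot"],s["grip_width"])
held(-.005)
to(W(-.10,.093,.17),np.pi/2+A)
```

```text
[ 0.49237745 -0.11006199  0.1652231 ] [-3.13750107  0.08457237  0.00871167] 0.013686413798257644
px [  248    60   192   192 27347] tool ctr [0.061  0.0119] len/wid 0.0836 0.0787 ang in tool -3.24
 turn [-0.0024  0.0049  0.001 ]
 shift(tool now) [ 0.0009  0.0029 -0.0044] world [ 0.0007 -0.0029  0.0044]
```

Emit:
{"op": "servo_tool", "data": {
  "increments": [0,0.005,0,0,0.003,0.025,-1,0,0,0,0,0,0.035,-1,0,0,0,0,0,0.035,-1,0,0,0,0,0,0.015,-1,0,0,0,0,0,0,-1,0,0,0,0,0,0,-1,0,0,0,0,0,0,-1]
}}

```text
clock: 41.02
tcp_pos: [0.4948, -0.1136, 0.0586]
tcp_rot: [3.14, -0.082, 0.008]
contact_force: [1.1, 0.2, -1.3]
grip_width: 0.0134
grip_force: 29.8
```

Run:
```python
from h import *
s,t,Rm=st();print(t,s["tcp_rot"],s["grip_width"],s["contact_force"])
slot(.093,.044,t[2]-.0054)
to(W(-.10,.093,.0412),np.pi/2+A)
m=camera_model("wrist");im=cv2.cvtColor(read_camera("wrist"),cv2.COLOR_RGB2GRAY).astype(int)
for r in(170,190,210,225):
    print(r,[(k+230,im[r,k+232]-im[r,k+229]) for k in range(170) if abs(im[r,k+232]-im[r,k+229])>18])
```

```text
[ 0.4948285  -0.11359189  0.05858198] [ 3.1403649  -0.08185464  0.00808072] 0.013375823170880425 [ 1.09321628  0.17678759 -1.32294761]
edge pred 269.1 84.5 found [(np.float64(272.5), 25), (np.float64(272.5), 26), (np.float64(272.5), 26), (np.float64(272.5), 26), (np.float64(272.5), 26)]
edge pred 367.7 84.6 found [(np.float64(362.5), 16), (np.float64(362.5), 16), (np.float64(362.5), 15), (np.float64(362.5), 16), (np.float64(362.5), 15)]
slot centre tool y -0.0012 width 0.0402
px [  200    60   240   192 37274] tool ctr [0.06   0.0022] len/wid 0.1032 0.0814 ang in tool -89.97
 turn [ 0.0006 -0.0065  0.0008]
 shift(tool now) [-0.002  -0.0015  0.018 ] world [-0.0018  0.0016 -0.018 ]
170 [(271, np.int64(53)), (272, np.int64(92)), (273, np.int64(90)), (274, np.int64(59)), (275, np.int64(19)), (295, np.int64(-42)), (296, np.int64(-86)), (297, np.int64(-102)), (298, np.int64(-74)), (299, np.int64(-28)), (348, np.int64(24)), (349, np.int64(35)), (350, np.int64(33)), (373, np.int64(-26)), (374, np.int64(-24))]
190 [(349, np.int64(26)), (350, np.int64(38)), (351, np.int64(33)), (363, np.int64(-22)), (364, np.int64(-30)), (365, np.int64(-24))]
210 [(362, np.int64(23)), (363, np.int64(30)), (364, np.int64(21)), (366, np.int64(-20)), (367, np.int64(-25))]
225 [(346, np.int64(22)), (347, np.int64(35)), (348, np.int64(32)), (349, np.int64(20)), (366, np.int64(-26)), (367, np.int64(-24))]
```

Emit:
{"op": "servo_tool", "data": {
  "increments": [0,-0.006,0,0,-0.001,0.0175,-1,0,0,0,0,0,0,-1,0,0,0,0.006,0,0,-1,0,0,0,0.006,0,0,-1,0,0,0,0.006,0,0,-1,0,0,0,0.006,0,0,-1,0,0,0,0.006,0,0,-1,0,0,0,0,0,0,-1]
}}

```text
clock: 41.83
tcp_pos: [0.5252, -0.1149, 0.0402]
tcp_rot: [-3.14, 0.084, 0.003]
contact_force: [-0.7, 0.7, -1.8]
grip_width: 0.0142
grip_force: 29.9
```

Emit:
{"op": "servo_tool", "data": {
  "increments": [0,0,0,0.006,0,0,-1,0,0,0,0.006,0,0,-1,0,0,0,0.006,0,0,-1,0,0,0,0.005,0,0,-1,0,0,0,0,0,0,-1]
}}

```text
clock: 42.25
tcp_pos: [0.5478, -0.1161, 0.0398]
tcp_rot: [-3.14, 0.084, 0.003]
contact_force: [-0.4, -0.0, -2.1]
grip_width: 0.0133
grip_force: 29.9
```

Emit:
{"op": "servo_tool", "data": {
  "increments": [0,0,0,0.004,0,0,-1,0,0,0,0.003,0,0,-1,0,0,0,0,0,0,-1]
}}

```text
clock: 42.5
tcp_pos: [0.5543, -0.1163, 0.0397]
tcp_rot: [-3.14, 0.084, 0.004]
contact_force: [0.6, -0.1, -0.9]
grip_width: 0.0134
grip_force: 29.9
```

Emit:
{"op": "servo_tool", "data": {
  "increments": [0,0,0,0.003,0,0,-1,0,0,0,0.002,0,0,-1,0,0,0,0,0,0,-1]
}}

```text
clock: 42.75
tcp_pos: [0.5571, -0.1164, 0.0394]
tcp_rot: [-3.139, 0.083, 0.013]
contact_force: [-7.2, -0.3, 5.6]
grip_width: 0.014
grip_force: 29.9
```

Emit:
{"op": "servo_tool", "data": {
  "increments": [0,0,0,0.002,0,0,-1,0,0,0,0.001,0,0,-1,0,0,0,0,0,0,-1]
}}

```text
clock: 43.0
tcp_pos: [0.5576, -0.1164, 0.0393]
tcp_rot: [-3.139, 0.083, 0.023]
contact_force: [-17.3, -0.3, 12.3]
grip_width: 0.0141
grip_force: 30.0
```

Emit:
{"op": "servo_tool", "data": {
  "increments": [0,0,0,0,0,0,-0.3,0,0,0,0,0,0,-0.3,0,0,0,0,0,0,-0.3,0,0,0,0,0,-0.02,-0.3,0,0,0,0,0,-0.035,-0.3,0,0,0,0,0,-0.035,-0.3,0,0,0,-0.03,0.03,-0.02,-0.3,0,0,0,-0.03,0.03,-0.02,-0.3,0,0,0,-0.03,0.03,-0.02,-0.3,0,0,0,0,0,0,-0.3]
}}

```text
clock: 43.83
tcp_pos: [0.4773, -0.1966, 0.1874]
tcp_rot: [3.136, -0.091, 0.004]
contact_force: [0.0, -0.5, 0.5]
grip_width: 0.0328
grip_force: 0.0
```

Emit:
{"op": "servo_tool", "data": {
  "increments": [0,0,0,0,0,0,-1,0,0,0,0,0,0,-1,0,0,0,0,0,0,-1]
}}

```text
clock: 44.08
tcp_pos: [0.4782, -0.1914, 0.1821]
tcp_rot: [-3.139, 0.082, 0.006]
contact_force: [0.3, 0.8, 0.0]
grip_width: 0.0164
grip_force: 0.0
```

Run:
```python
from h import *
s,t,Rm=st();print(t,s["tcp_rot"])
m=camera_model("wrist");im=read_camera("wrist")[:,:,::-1].copy();cv2.imwrite("pics/w10.png",im)
for n,y in zip("abcd",(.093,.031,-.031,-.093)): print(n,proj(m,W(-.05,y,.056)).round(1),proj(m,W(-.014,y,.056)).round(1))
g=cv2.cvtColor(im,cv2.COLOR_BGR2GRAY)
for n,y in zip("abcd",(.093,.031,-.031,-.093)):
    u,v=proj(m,W(-.032,y,.056)).round().astype(int); print(n,u,v,g[v-30:v+45:2,u].tolist())
```

```text
[ 0.47818244 -0.19143058  0.18212848] [-3.13864669  0.08241277  0.00632835]
a [207.5 144.6] [204.   90.9]
b [295.1 144.7] [294.3  91. ]
c [382.6 144.7] [384.8  91. ]
d [470.3 144.8] [475.3  91.1]
a 206 118 [198, 180, 187, 146, 79, 85, 85, 84, 86, 84, 87, 88, 87, 87, 88, 89, 90, 88, 89, 91, 90, 92, 92, 91, 90, 92, 90, 92, 90, 93, 185, 208, 207, 201, 203, 201, 208, 211]
b 295 118 [223, 166, 108, 82, 77, 60, 59, 60, 62, 62, 60, 62, 59, 62, 61, 61, 59, 61, 60, 59, 49, 46, 53, 51, 46, 50, 50, 47, 47, 55, 97, 106, 108, 104, 104, 105, 106, 106]
c 384 118 [131, 131, 121, 82, 57, 63, 65, 62, 64, 62, 63, 60, 62, 65, 62, 61, 63, 62, 65, 61, 62, 62, 61, 62, 62, 60, 60, 62, 61, 68, 122, 133, 134, 134, 133, 134, 138, 137]
d 473 118 [129, 129, 122, 72, 59, 60, 62, 59, 59, 60, 58, 59, 58, 58, 61, 58, 60, 61, 57, 57, 59, 60, 58, 59, 59, 59, 58, 59, 57, 88, 133, 134, 134, 136, 135, 134, 136, 137]
```

View pics/w10.png

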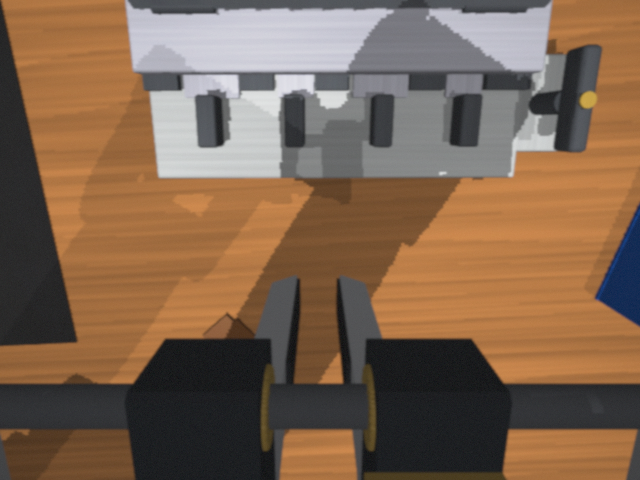

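The picture shows all four handles in line, with front edges at row 95 and rear edges at row 147, so every blade is home. Next I fold the flap down from behind.

Emit:
{"op": "servo_tool", "data": {
  "increments": [0,0,0,0,0,-0.035,-1,0,0,0,0,0,-0.035,-1,0,0,0,0,0,-0.03,-1,0,0,0,0.0352,-0.0036,0,-1,0,0,0,0.0352,-0.0036,0,-1,0,0,0,0.0352,-0.0036,0,-1,0,0,0,0.0352,-0.0036,0,-1,0,0,0,0.0352,-0.0036,0,-1,0,0,0,0.0352,-0.0036,0,-1,0,0,0,0,0,0,-1]
}}

```text
clock: 44.97
tcp_pos: [0.6944, -0.1799, 0.2771]
tcp_rot: [-3.137, 0.078, 0.011]
contact_force: [-0.3, -0.4, -1.1]
grip_width: 0.0005
grip_force: 0.0
```

Emit:
{"op": "servo_tool", "data": {
  "increments": [0,0,0,0,0,0,-1,0,0,0,0,0,0,-1]
}}

```text
clock: 45.13
tcp_pos: [0.6902, -0.1812, 0.2812]
tcp_rot: [-3.139, 0.082, 0.008]
contact_force: [-0.5, 0.1, 0.4]
grip_width: 0.0007
grip_force: 0.0
```

Run:
```python
from h import *
s,t,Rm=st();print(t,s["tcp_rot"],s["qpos"])
to(W(.10,.035,.137),np.pi/2+A)
```

```text
[ 0.69015386 -0.18122785  0.281204  ] [-3.1390301   0.08214468  0.00767635] [-4.15064516e-01  3.48769593e-01  1.29374842e+00 -4.86800880e-04
  1.50415940e+00  1.20809114e+00]
 turn [-0.0013  0.0049  0.0013]
 shift(tool now) [0.0006 0.0002 0.1442] world [-1.000e-04  0.000e+00 -1.442e-01]
```

Emit:
{"op": "servo_tool", "data": {
  "increments": [0,0.005,0,0,0,0.03,-1,0,0,0,0,0,0.03,-1,0,0,0,0,0,0.035,-1,0,0,0,0,0,0.03,-1,0,0,0,0,0,0.019,-1,0,0,0,0,0,0,-1]
}}

```text
clock: 45.63
tcp_pos: [0.6864, -0.1807, 0.1333]
tcp_rot: [-3.136, 0.085, 0.01]
contact_force: [-1.0, -0.1, -1.0]
grip_width: 0.0006
grip_force: 0.0
```

Emit:
{"op": "servo_tool", "data": {
  "increments": [0,0,0,-0.01,0,0,-1,0,0,0,-0.012,0,0,-1,0,0,0,-0.012,0,0,-1,0,0,0,-0.012,0,0,-1]
}}

```text
clock: 45.97
tcp_pos: [0.6463, -0.1804, 0.1431]
tcp_rot: [3.138, -0.085, 0.017]
contact_force: [3.7, 0.7, 2.6]
grip_width: 0.0004
grip_force: 1.5
```

Emit:
{"op": "servo_tool", "data": {
  "increments": [0,0,0,-0.012,0,0,-1,0,0,0,-0.012,0,0,-1,0,0,0,-0.01,0,0,-1]
}}

```text
clock: 46.22
tcp_pos: [0.6114, -0.1784, 0.1417]
tcp_rot: [3.139, -0.085, 0.014]
contact_force: [3.4, -0.4, -1.1]
grip_width: 0.0004
grip_force: 1.3
```

Emit:
{"op": "servo_tool", "data": {
  "increments": [0,0,0,-0.007,0,0.0035,-1,0,0,0,-0.007,0,0.0035,-1,0,0,0,-0.0065,0,0.006,-1,0,0,0,-0.0065,0,0.006,-1]
}}

```text
clock: 46.55
tcp_pos: [0.5836, -0.1767, 0.12]
tcp_rot: [3.14, -0.084, 0.006]
contact_force: [1.2, -0.8, 3.0]
grip_width: 0.0006
grip_force: 1.2
```

Emit:
{"op": "servo_tool", "data": {
  "increments": [0,0,0,-0.005,0,0.0065,-1,0,0,0,-0.005,0,0.0065,-1,0,0,0,-0.004,0,0.0065,-1,0,0,0,-0.004,0,0.0065,-1]
}}

```text
clock: 46.88
tcp_pos: [0.5651, -0.1753, 0.092]
tcp_rot: [-3.14, 0.084, -0.002]
contact_force: [1.2, -1.0, 0.8]
grip_width: 0.0004
grip_force: 0.9
```

Emit:
{"op": "servo_tool", "data": {
  "increments": [0,0,0,-0.002,0,0.006,-1,0,0,0,-0.002,0,0.006,-1,0,0,0,0,0,0,-1]
}}

```text
clock: 47.13
tcp_pos: [0.5605, -0.1745, 0.0792]
tcp_rot: [-3.138, 0.084, 0.001]
contact_force: [0.1, -0.3, -0.1]
grip_width: 0.0003
grip_force: 0.0
```

Emit:
{"op": "servo_tool", "data": {
  "increments": [0,0,0,0,0,0.005,-1,0,0,0,0,0,0.005,-1,0,0,0,0,0,0,-1]
}}

```text
clock: 47.38
tcp_pos: [0.5614, -0.1747, 0.07]
tcp_rot: [-3.139, 0.084, -0.001]
contact_force: [-0.5, 0.6, -0.7]
grip_width: 0.0001
grip_force: 0.0
```

Emit:
{"op": "servo_tool", "data": {
  "increments": [0,0,0,0,0,0.003,-1,0,0,0,0,0,0.002,-1,0,0,0,0,0,0,-1]
}}

```text
clock: 47.63
tcp_pos: [0.5617, -0.175, 0.0657]
tcp_rot: [-3.14, 0.084, -0.003]
contact_force: [-0.4, 0.3, 0.6]
grip_width: 0.0004
grip_force: 0.0
```

Emit:
{"op": "servo_tool", "data": {
  "increments": [0,0,0,0,0,0.002,-1,0,0,0,0,0,0,-1]
}}

```text
clock: 47.8
tcp_pos: [0.562, -0.1751, 0.0643]
tcp_rot: [-3.14, 0.084, -0.004]
contact_force: [-1.0, 0.3, 1.0]
grip_width: 0.0006
grip_force: 0.4
```

Emit:
{"op": "servo_tool", "data": {
  "increments": [0,0,0,-0.01,0,0.002,-1,0,0,0,0,0,0.002,-1,0,0,0,0,0,0,-1]
}}

```text
clock: 48.05
tcp_pos: [0.5547, -0.1756, 0.0641]
tcp_rot: [3.139, -0.085, 0.013]
contact_force: [-1.6, 1.3, 15.0]
grip_width: 0.0005
grip_force: 7.9
```

Emit:
{"op": "servo_tool", "data": {
  "increments": [0,0,0,0,0,0,-1,0,0,0,0,0,-0.01,-1,0,0,0,0,0,-0.03,-1,0,0,0,0,0,-0.035,-1,0,0,0,-0.03,0.02,-0.03,-0.3,0,0,0,-0.03,0.035,-0.02,-0.3,0,0,0,0,0.035,-0.02,-0.3,0,0,0,0,0.03,0,-0.3,0,0,0,0,0,0,-0.3,0,0,0,0,0,0,-0.3]
}}

```text
clock: 48.88
tcp_pos: [0.4937, -0.2845, 0.1982]
tcp_rot: [-3.139, 0.088, -0.003]
contact_force: [0.4, 0.3, -1.0]
grip_width: 0.0324
grip_force: 0.0
```

Emit:
{"op": "servo_tool", "data": {
  "increments": [0,0,0,0,0,0,-0.3,0,0,0,0,0,0,-0.3]
}}

```text
clock: 49.05
tcp_pos: [0.494, -0.2821, 0.1973]
tcp_rot: [-3.138, 0.082, -0.001]
contact_force: [0.0, 0.5, -0.2]
grip_width: 0.0328
grip_force: 0.0
```

Run:
```python
from h import *
s,t,Rm=st();print(t,s["tcp_rot"],s["clock"])
m=camera_model("wrist");im=read_camera("wrist")[:,:,::-1].copy();cv2.imwrite("pics/w11.png",im)
hsv=cv2.cvtColor(im,cv2.COLOR_BGR2HSV)
u,v=proj(m,W(-.02,-.152,.088));print("piv pred",u,v)
y=((hsv[...,0]>18)&(hsv[...,0]<35)&(hsv[...,1]>140)&(hsv[...,2]>120)).astype(np.uint8); q=np.zeros_like(y);a,b=int(v),int(u);q[max(a-12,0):a+12,b-12:b+12]=y[max(a-12,0):a+12,b-12:b+12]
c=np.argwhere(q)[:,::-1].mean(0);print("yellow",c,q.sum(),cast(m,c,.088))
g=cv2.cvtColor(im,cv2.COLOR_BGR2GRAY).astype(int)
# flap free edge & fin: column scans
for yy in(.08,.035,-.035,-.08):
    u0,v0=proj(m,W(-.064,yy,.064)).round().astype(int); print("edge pred",u0,v0,g[v0-10:v0+12,u0].tolist())
u0,v0=proj(m,W(-.046,0,.084)).round().astype(int);print("fin pred",u0,v0)
b=(g<60).astype(np.uint8);n,l,s_,cc=cv2.connectedComponentsWithStats(b[v0-30:v0+30,u0-30:u0+30]);print([(x.tolist(),np.round(k+[u0-30,v0-30],1).tolist()) for x,k in zip(s_[1:],cc[1:]) if x[4]>60])
to(W(-.02,-.152,.15),np.pi/2+A)
```

```text
[ 0.49396862 -0.28214991  0.19729761] [-3.13848940e+00  8.23121100e-02 -1.36255878e-03] 49.05
piv pred 434.0016736516173 132.33761988857123
yellow [431.77777778 134.07189542] 153 [ 0.55914208 -0.36005492  0.088     ]
edge pred 111 192 [141, 140, 141, 140, 140, 140, 140, 139, 140, 142, 140, 144, 160, 195, 211, 212, 208, 202, 182, 152, 139, 141]
edge pred 171 192 [144, 142, 145, 144, 144, 145, 144, 147, 145, 145, 147, 149, 167, 197, 209, 211, 212, 205, 185, 155, 139, 140]
edge pred 265 192 [153, 151, 151, 151, 151, 151, 148, 148, 149, 148, 148, 153, 174, 200, 210, 214, 212, 202, 182, 157, 147, 147]
edge pred 325 192 [105, 106, 108, 108, 106, 106, 106, 107, 106, 104, 98, 90, 98, 111, 118, 118, 116, 111, 103, 100, 101, 102]
fin pred 209 171
[([22, 9, 22, 43, 364], [216.6, 168.1])]
 turn [-0.0018 -0.0009  0.0014]
 shift(tool now) [0.0701 0.0759 0.0473] world [ 0.0661 -0.0794 -0.0474]
```

Emit:
{"op": "servo_tool", "data": {
  "increments": [0,0,0,0.0231,0.0249,0,-0.3,0,0,0,0.0231,0.0249,0.02,-0.3,0,0,0,0.0232,0.0248,0.02,-0.3,0,0,0,0,0,0.03,-0.3,0,0,0,0,0,0.03,-0.3,0,0,0,0,0,0.018,-0.3,0,0,0,0,0,0.005,-0.3,0,0,0,0,0,0,-0.3,0,0,0,0,0,0,-0.3]
}}

```text
clock: 49.85
tcp_pos: [0.5604, -0.3614, 0.0763]
tcp_rot: [3.14, -0.083, 0.005]
contact_force: [0.1, 0.6, 0.6]
grip_width: 0.0329
grip_force: 0.0
```

Emit:
{"op": "servo_tool", "data": {
  "increments": [0,0,0,0,0,0,-1,0,0,0,0,0,0,-1,0,0,0,0,0,0,-1,0,0,0,0,0,0,-1,0,0,0,0,0,0,-1]
}}

```text
clock: 50.27
tcp_pos: [0.5604, -0.3612, 0.0768]
tcp_rot: [-3.139, 0.084, -0.006]
contact_force: [0.3, 4.5, 5.2]
grip_width: 0.0118
grip_force: 30.0
```

Emit:
{"op": "servo_tool", "data": {
  "increments": [0,0,-0.112,0,0,0,-1,0,0,-0.112,0,0,0,-1,0,0,-0.112,0,0,0,-1,0,0,-0.112,0,0,0,-1,0,0,-0.112,0,0,0,-1,0,0,-0.112,0,0,0,-1,0,0,-0.112,0,0,0,-1]
}}

```text
clock: 50.85
tcp_pos: [0.5601, -0.3603, 0.0768]
tcp_rot: [-2.929, -1.129, -0.005]
contact_force: [-1.5, 6.7, 9.1]
grip_width: 0.0114
grip_force: 30.0
```

Emit:
{"op": "servo_tool", "data": {
  "increments": [0,0,-0.112,0,0,0,-1,0,0,-0.112,0,0,0,-1,0,0,-0.112,0,0,0,-1,0,0,-0.112,0,0,0,-1,0,0,-0.112,0,0,0,-1,0,0,-0.112,0,0,0,-1,0,0,-0.112,0,0,0,-1,0,0,0,0,0,0,-1,0,0,0,0,0,0,-1]
}}

```text
clock: 51.6
tcp_pos: [0.5592, -0.36, 0.0768]
tcp_rot: [-2.28, -2.157, -0.004]
contact_force: [-5.6, 8.5, 10.5]
grip_width: 0.0116
grip_force: 30.0
```

Run:
```python
from h import *
s,t,Rm=st();print(t,np.degrees(np.arctan2(Rm[1,0],Rm[0,0])),s["torque"],s["grip_width"])
```

```text
[ 0.55924279 -0.35995007  0.0767811 ] 86.80831503246702 [1.56104496 0.83237236 0.04642674] 0.01164741350436189
```

Emit:
{"op": "servo_tool", "data": {
  "increments": [0,0,0,0,0,0,-0.3,0,0,0,0,0,0,-0.3,0,0,0,0,0,0,-0.3,0,0,0,0,0,-0.02,-0.3,0,0,0,0,0,-0.03,-0.3,0,0,0,-0.02,0,-0.03,-0.3,0,0,0,-0.03,0,-0.03,-0.3,0,0,0,-0.03,0,-0.03,-0.3,0,0,0,0,0,0,-0.3,0,0,0,0,0,0,-0.3]
}}

```text
clock: 52.43
tcp_pos: [0.5552, -0.4429, 0.2163]
tcp_rot: [2.282, 2.152, 0.003]
contact_force: [0.5, -0.3, -1.6]
grip_width: 0.0333
grip_force: 0.0
```

Run:
```python
from h import *
s,t,Rm=st();print(t,s["contact_force"],s["clock"])
m=camera_model("wrist");im=read_camera("wrist")[:,:,::-1].copy();cv2.imwrite("pics/w12.png",im)
g=cv2.cvtColor(im,cv2.COLOR_BGR2GRAY)
ps=np.array([proj(m,W(-.02,-.152+d,.088)) for d in(-.032,0,.032)]);print("bar pred",ps.round(1).tolist())
u,v=ps[1].astype(int);x0,x1,y0,y1=u-14,u+14,max(0,v-60),v+60
for thr in(45,60,75):
    b=(g[y0:y1,x0:x1]<thr).astype(np.uint8);n,l,s_,c=cv2.connectedComponentsWithStats(b);i=1+s_[1:,4].argmax()
    w=np.array([cast(m,(p[1]+x0,p[0]+y0),.088)[:2] for p in np.argwhere(l==i)]).astype(np.float32)
    vx,vy=cv2.fitLine(w,cv2.DIST_L2,0,.01,.01)[:2,0];r=cv2.minAreaRect(w)
    print(thr,s_[i],"angle rel mould",round(np.degrees(np.arctan2(vy,vx))%180-np.degrees(A),1),r)
```

```text
[ 0.55519084 -0.44290357  0.21633471] [ 0.51327554 -0.25748844 -1.560938  ] 52.4333
bar pred [[317.4, 162.5], [317.2, 116.4], [316.9, 67.5]]Traceback (most recent call last):
  File "<stdin>", line 8, in <module>
ValueError: attempt to get argmax of an empty sequence
```

Run:
```python
from h import *
m=camera_model("wrist");im=cv2.imread("pics/w12.png");g=cv2.cvtColor(im,cv2.COLOR_BGR2GRAY)
for r in range(60,180,8): print(r,g[r,296:342:2].tolist())
```

```text
60 [166, 173, 186, 188, 187, 186, 186, 185, 182, 183, 182, 183, 182, 183, 183, 184, 181, 181, 182, 180, 181, 181, 181]
68 [163, 166, 162, 164, 172, 173, 133, 103, 104, 102, 99, 98, 92, 105, 148, 159, 165, 178, 180, 180, 182, 182, 181]
76 [165, 166, 166, 161, 164, 140, 97, 114, 123, 118, 113, 105, 98, 84, 95, 132, 171, 182, 181, 182, 180, 179, 180]
84 [165, 167, 165, 164, 163, 142, 93, 107, 123, 118, 115, 108, 98, 82, 77, 99, 108, 128, 173, 181, 181, 181, 181]
92 [126, 126, 123, 124, 124, 117, 89, 99, 110, 107, 105, 102, 97, 83, 99, 117, 87, 58, 59, 56, 56, 57, 72]
100 [213, 214, 214, 213, 213, 204, 118, 98, 107, 106, 101, 98, 89, 76, 91, 117, 96, 82, 79, 91, 97, 94, 98]
108 [125, 150, 173, 221, 229, 216, 123, 112, 168, 190, 193, 186, 141, 77, 90, 120, 125, 126, 125, 126, 152, 218, 225]
116 [121, 121, 121, 120, 119, 90, 123, 192, 201, 200, 199, 197, 196, 168, 83, 91, 119, 121, 122, 120, 132, 194, 219]
124 [123, 123, 124, 123, 122, 113, 70, 55, 86, 103, 101, 99, 90, 76, 94, 119, 122, 122, 124, 123, 147, 199, 220]
132 [121, 122, 122, 124, 121, 115, 76, 53, 54, 56, 56, 60, 64, 72, 92, 119, 121, 121, 122, 125, 160, 215, 220]
140 [122, 123, 123, 123, 124, 116, 78, 56, 56, 57, 57, 55, 54, 53, 88, 121, 124, 124, 125, 125, 150, 214, 222]
148 [78, 74, 75, 75, 83, 80, 61, 55, 54, 53, 55, 55, 54, 53, 60, 72, 74, 77, 80, 83, 83, 80, 79]
156 [76, 78, 73, 78, 78, 79, 64, 54, 55, 56, 56, 56, 56, 55, 65, 74, 73, 74, 79, 80, 83, 81, 80]
164 [79, 76, 74, 74, 80, 81, 82, 79, 82, 83, 79, 76, 77, 77, 76, 76, 75, 75, 78, 82, 82, 81, 82]
172 [96, 95, 94, 91, 98, 98, 98, 101, 101, 103, 97, 94, 92, 93, 86, 75, 73, 76, 76, 82, 83, 82, 78]
```

```bash
python3 -c "
from cell import finish_job; print(finish_job())"
```

```text
the job is handed in; nothing more can be done
None
```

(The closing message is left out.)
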